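# Weigh down a junction box on a solar panel

### The job

Put the black junction box flat on the small solar panel, midway between the two steel hold-down weights that stand there and with its long side in line with them, and then stand the spare weight from the bench upright on the middle of the box. When both are in place, bring the lever of the vacuum valve to straight up (half vacuum) and let go. Set the box and the weight down without dropping them, and leave the two weights on the panel and everything else where they are.

Things in the scene. Friction and masses are not known exactly. Their poses are not given: they have to be found in the camera images.
- panel: small frameless solar panel, a glass slab fixed flat on the bench, 240 (x) x 340 (y) x 6 mm, covered with a grid of grey cells; origin at the centre of its underside, on the bench; z up, y along its long side
- weight_left: round steel hold-down weight standing on the panel on the side of its +y end: dark steel disc 56 mm in diameter and 30 mm high with an upright brighter cylindrical grip 24 mm in diameter on top, 58 mm high in all, 0.65 kg; origin at the centre of its underside, z up. It stays where it is
- weight_right: an identical weight standing on the panel on the side of its -y end, about 220 mm from the other; origin at the centre of its underside, z up. It stays where it is
- weight_spare: the spare weight, identical to the other two (disc 56 mm in diameter, 30 mm high; grip 24 mm in diameter, from 30 to 58 mm high), about 0.65 kg; it starts on the bare bench beside the panel; origin at the centre of its underside, z up
- jbox: black plastic junction box with a flat lid, 60 mm (x, short side) x 100 mm (y, long side) x 24 mm high, about 0.16 kg, with a round cable gland 14 mm in diameter sticking out 12 mm from each short end, 11 mm above its underside; it starts on the bare bench beside the panel; origin at the centre of its underside, z up
- vacuum (a joint): angle of the vacuum valve's hand lever, rad: 0 leaning 0.7 rad from upright towards the valve's -x side (towards the robot side), 0.7 straight up, 1.4 leaning as far to its +x side; it stays where it is left
- vacuum_base: the valve's aluminium block fixed on the bench beside the panel, 70 (x) x 50 (y) x 25 mm, with a brass fitting on each y side; origin at the centre of its underside, z up; the lever swings about the axis through point vacuum_pivot along this body's y
- vacuum_pivot (a point): point on the lever's hinge axis, 22 mm above the bench
- vacuum_tip (a point): centre of the black ball, 26 mm in diameter, at the end of the lever: a 10 mm steel rod, 110 mm from hinge axis to ball centre
- flux_bottle: bystander: white plastic bottle with black cap, 44 mm in diameter, 100 mm high, standing on the bench beside the panel; origin at the centre of its underside
- straightedge: bystander: flat steel straightedge, 26 x 300 (y) x 4 mm, lying on the panel near its far long edge; origin at the centre of its underside
- ribbon_reel: bystander: flanged reel of ribbon, 60 mm in diameter, 42 mm high, standing on end; origin at the centre of its underside
- tape_roll: bystander: roll of tape, cardboard ring 90 mm in diameter, 24 mm high, lying flat; origin at the centre of its underside
- screwdriver: bystander: screwdriver 190 mm long lying along its x on the bench at the robot's right
- brush: bystander: flat brush 200 mm long lying along its x on the bench at the robot's left
Mind the look-alikes: they are no part of the job. There is more than one size of the jbox; the job needs the middle-sized. What is shaped like the weight_spare but green or purple is not meant.

How it is judged:
By the outcome, as a careful person would: the job done as asked, in the order asked, and still so for the second after the job is handed in, with the robot touching nothing.
It also fails if it takes over 64 s, if anything falls off the work surface, if the arm or the gripper's body presses on something with over 40 N, if the wrist force passes 120 N, or if a joint passes its speed limit or range.

### The arm

A 7-joint arm with a two-finger parallel gripper is mounted at the origin on the work surface. World frame = base frame: x ahead of the robot, y to its left, z up, the work surface at z = 0. Lengths are in m, angles in rad, forces in N, time in s.
With the tool pointing down it reaches from about 0.4 to 0.875 m from the base axis. Payload 6.5 kg.
Tool frame: the origin (TCP) lies midway between the tips of the shut fingers; the grasp point (between the pads) lies 19 mm behind it (arm.grasp_offset is the distance from the TCP to the grasp point, in m); y points along the fingers, z is the direction in which the jaws open and shut, and the axes are right-handed (so a half turn about y gives the same grasp; the last joint's range is limited). The gripper opens to 88 mm and grips with 3 to 60 N. Pads are 18 mm wide; open, the fingers measure 123 mm over their backs; the gripper's body (75 mm by 187 mm) begins 45 mm behind the grasp point.
Start: joints at [1.069, 0.536, -0.004, 1.538, 0.003, 1.067, -0.071], TCP at [0.274, -0.589, 0.239] pointing down, gripper open.
Joint ranges: [-2.7, 2.7], [-0.37, 2.16], [-1.27, 1.26], [0.24, 2.4], [-1.31, 4.45], [0.19, 1.91], [-2.76, 2.76]. Speed limits (rad/s): [2.39, 2.39, 3.14, 3.14, 3.14, 3.14, 3.14].

### API

Orientations are given as a 3x3 rotation matrix whose columns are the frame's x, y, z axes.
In Python, from workcell import arm gives the robot as it stands.
- The arm moves only by the tool play_rows, never from a script. Its argument "steps" is a list of rows, each a list of 7 numbers: the opening, from 0 (shut) to 1 (fully open), then the shift along the tool's x, y, z in mm, then the turn, a rotation vector about the tool's x, y, z in rad. In form: [[hand, dx, dy, dz, wx, wy, wz], ...]. A call has exactly 10 rows; each row shifts and turns the pose as measured when the row begins, along the tool's axes as they then stand; what a row does not reach is not made up. A row lasts 1/10 s, in which the tool goes at most 50 mm and 8.59 degrees, less where a joint would pass 70% of its speed; a pose out of reach is approached as far as the arm can. A call is refused whole if a number of a shift passes 50 or a number of a turn 0.15, either way. A call with a gripper value outside its range is refused whole. The fingers move at their own pace and stop on an object; "force" is the grip in N (left out, the last holds). Time passes only in rows, so rows that do not move let the fingers close, or fill a call up. It gives the time, the measured TCP pose, the force and the opening at its end, in the units of the state.
- arm.state(): the state, without advancing time (a new reading comes with each control period).
- arm.snapshot(name): name is "scene" or "top" or "wrist"; returns a dict with "pixels" (384x512x3 uint8, red, green, blue), "mtx" (3x3 intrinsics, pixels), "k1" (the pictures are not rectified: a ray, as slopes to the right and down, at radius r is drawn at 1 + k1 r^2 times it, then the intrinsics apply), "rvec" (rotation vector, rad) and "tvec" (3), from world to camera coordinates, as OpenCV has them. Camera axes: x right, y down, z forward; pixel columns grow to the right and rows downward; lengths in m; the calibration is good to about 2 mm. A picture is of the moment at which its call begins. There is no depth.
- arm.job_done(): hands the job in, once; it reports no verdict.
The state is a dict: "time_s": time; "q": joint angles; "qd": joint speeds; "joint_torque": joint torques, N m; "ee_pos": TCP position; "tool_rot": TCP orientation; "force": force on the tool from outside, world axes, zero at the start; "ft_torque": the same for the moment, N m; "gripper_width": finger opening in m.
Only numpy, scipy, OpenCV 4.12 (cv2) and the standard library are available. Lean on these libraries where they do the work, as an engineer would, in place of code of your own. Each camera call takes 0.05 s, during which the arm holds its last target.

## Working session

There is one attempt and no reset: what is moved stays moved. The work goes in short steps, Python scripts to look and compute and a tool call to move; the robot and the scene stay as the last step left them, time stands still between calls to the robot, and variables do not carry over. Pictures are saved under pics/ and viewed, and the job is handed in when it is done.

Besides the shell and the picture viewer there is one more tool, called after ">>>" as a command line: name --pt "numbers of a row" for each row, then --argument value for the rest. play_rows: Moves the arm, as the interface text tells. Its arguments: {"type":"object","properties":{"steps":{"type":"array","items":{"type":"array","items":{"type":"number"}}},"force":{"type":"number"}},"required":["steps"]}

```bash
mkdir -p pics; ls; python3 - <<'E'
from workcell import arm
import cv2,numpy as np,pickle
D={}
for n in ["scene","top"]:
    s=arm.snapshot(n); D[n]=s
    cv2.imwrite(f"pics/{n}0.png",cv2.resize(s["pixels"][:,:,::-1],(800,600),interpolation=cv2.INTER_CUBIC))
    print(n,s["mtx"].tolist(),s["k1"],np.round(s["rvec"],3),np.round(s["tvec"],3))
pickle.dump(D,open("s0.pkl","wb"))
s=arm.state();print(s["time_s"],s["ee_pos"],np.round(s["tool_rot"],3),s["force"],s["gripper_width"],arm.grasp_offset)
E
```

```text
pics
scene [[349.58030512116204, 0.0, 260.5760280911595], [0.0, 349.58030512116204, 191.6631947366018], [0.0, 0.0, 1.0]] 0.008838850526786282 [ 2.09   0.74  -0.414] [-0.4   -0.122  1.528]
top [[356.15213133340956, 0.0, 255.85488445777105], [0.0, 356.15213133340956, 192.47127623811025], [0.0, 0.0, 1.0]] -0.033803422575079047 [ 2.183 -2.212  0.06 ] [0.017 0.517 1.094]
0.1 [ 0.27412363 -0.58876421  0.23791975] [[-0.906 -0.001  0.422]
 [-0.422  0.001 -0.906]
 [ 0.    -1.    -0.002]] [-0.48352105 -0.77654772  0.45460828] 0.08804971080789262 0.0187
```

View pics/top0.png

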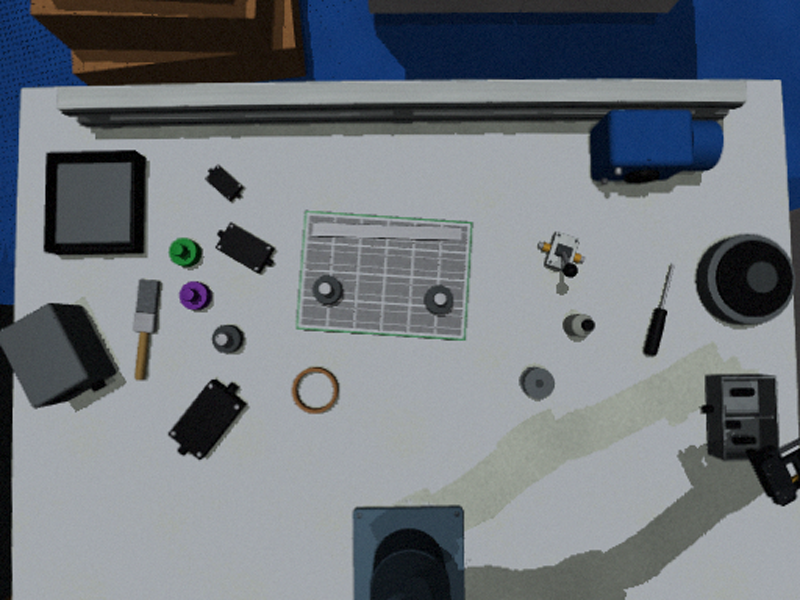

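View pics/scene0.png

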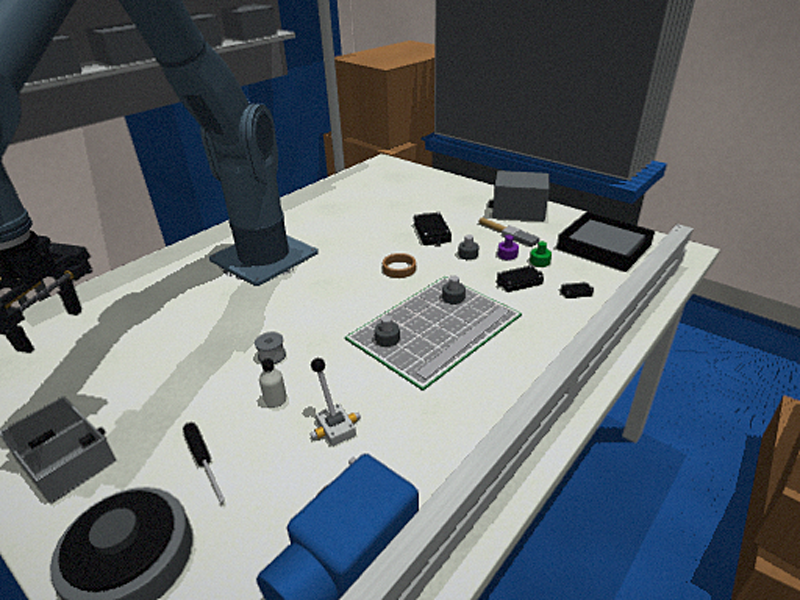

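The top view shows three black boxes, with the middle-sized one at about (245,247). The spare grey weight is at (228,339), the panel weights at (327,290) and (439,299), and the valve at (562,252). Next I'll measure these.

```bash
cat > h.py <<'E'
import numpy as np,cv2,pickle
def dist(s): return np.array([s["k1"],0,0,0,0.])
def proj(s,P):
    return cv2.projectPoints(np.asarray(P,float).reshape(-1,1,3),np.array(s["rvec"],float),np.array(s["tvec"],float),np.array(s["mtx"]),dist(s))[0].reshape(-1,2)
def back(s,uv,z):
    n=cv2.undistortPoints(np.asarray(uv,float).reshape(-1,1,2),np.array(s["mtx"]),dist(s)).reshape(-1,2)
    R=cv2.Rodrigues(np.array(s["rvec"],float))[0];t=np.array(s["tvec"],float).ravel()
    C=-R.T@t; d=np.c_[n,np.ones(len(n))]@R
    return C+d*((z-C[2])/d[:,2])[:,None]
def crop(s,x0,y0,x1,y1,k,name):
    cv2.imwrite(name,cv2.resize(np.ascontiguousarray(s["pixels"][y0:y1,x0:x1,::-1]),None,fx=k,fy=k,interpolation=cv2.INTER_NEAREST))
E
python3 - <<'E'
from h import *
D=pickle.load(open("s0.pkl","rb"));s=D["top"]
crop(s,110,95,230,235,4,"pics/c1.png")
crop(s,185,125,310,225,6,"pics/c2.png")
crop(s,335,140,395,220,7,"pics/c3.png")
for n,p,z in [("jbox",(245,247),.024),("spare",(228,336),.058),("wl",(327,288),.064),("wr",(440,298),.064),("valve",(562,250),.025)]:
    print(n,back(s,[(p[0]*.64,p[1]*.64)],z).round(3))
# black blobs
g=s["pixels"].max(2)
m=((g<60)).astype(np.uint8); m[:, 200:]=0; m[:95]=0
n,l,st,c=cv2.connectedComponentsWithStats(m)
for i in range(1,n):
    if 60<st[i,4]<3000:
        pts=np.argwhere(l==i)[:,::-1]
        w=back(s,pts,.024)[:,:2].astype(np.float32)
        r=cv2.minAreaRect((w*1000)); print(c[i],st[i],r)
E
```

```text
jbox [[0.627 0.316 0.024]]
spare [[0.451 0.339 0.058]]
wl [[0.54  0.148 0.064]]
wr [[ 0.518 -0.066  0.064]]
valve [[ 0.613 -0.313  0.025]]
[ 61.74197121 129.77131783] [  28   96   66   67 1806] ((723.3871459960938, 621.2901611328125), (205.3969268798828, 209.4142608642578), 89.6392593383789)
[143.46886447 117.13553114] [133 107  23  22 273] ((756.0044555664062, 357.49761962890625), (81.37330627441406, 38.25434494018555), 48.82046127319336)
[156.70788253 158.57341577] [138 143  38  32 647] ((625.657958984375, 316.67999267578125), (125.38359069824219, 59.653202056884766), 59.1696662902832)
[ 99.88732394 195.47887324] [ 98 180   5  33  71] ((511.5780334472656, 493.224609375), (8.565085411071777, 99.29503631591797), 85.66863250732422)
[  3.79545455 201.88636364] [  0 195   9  17 132] ((493.9087219238281, 796.5715942382812), (49.97666931152344, 25.8342342376709), 1.2669786214828491)
[ 52.35560859 224.84168656] [  22  194   53   67 1257] ((410.84490966796875, 646.7066040039062), (154.13014221191406, 208.99993896484375), 82.73149871826172)
[147.17368421 216.42105263] [136 208  20  18 190] ((448.17193603515625, 349.0272216796875), (58.291542053222656, 51.9793586730957), 63.12221145629883)
[  3.19165247 302.90971039] [   0  221    9  163 1174] ((188.6690673828125, 793.439697265625), (497.89385986328125, 26.2639217376709), 0.39904773235321045)
[132.62230769 267.67076923] [ 108  243   50   51 1300] ((291.5790100097656, 390.10882568359375), (84.6308822631836, 170.71420288085938), 50.80970001220703)
```

View pics/c1.png

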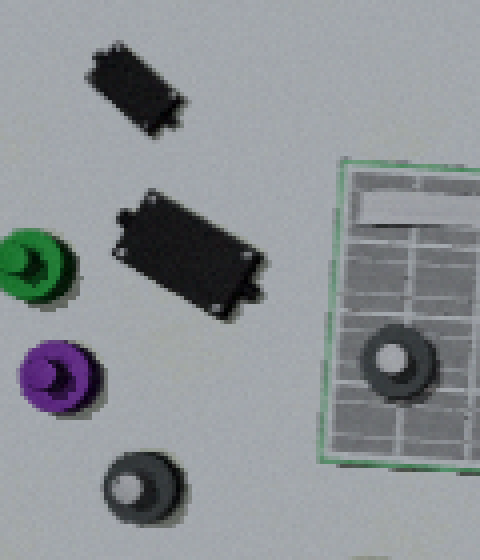

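View pics/c2.png

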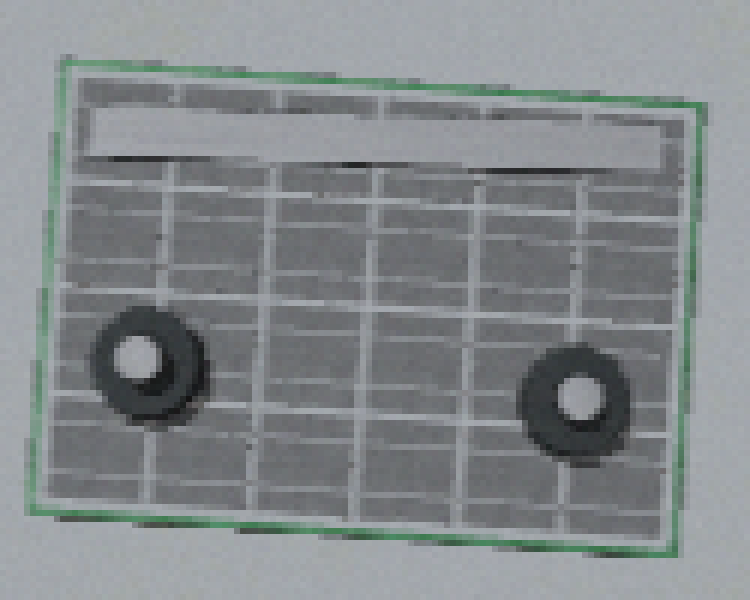

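View pics/c3.png

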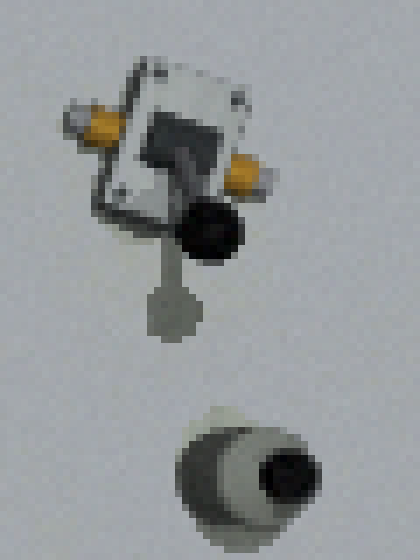

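```bash
cat > m.py <<'E'
from h import *
def gripc(s,w,z,thr=130):
    x0,y0,x1,y1=w
    g=s["pixels"][y0:y1,x0:x1].min(2)
    n,l,st,c=cv2.connectedComponentsWithStats((g>thr).astype(np.uint8))
    out=[]
    for i in range(1,n):
        if 15<st[i,4]<140: out.append((c[i]+[x0,y0],st[i,4],back(s,[c[i]+[x0,y0]],z)[0].round(4)))
    return out
E
python3 - <<'E'
from m import *
D=pickle.load(open("s0.pkl","rb"));s=D["top"]
for w,z in [((203,178,216,192),.064),((275,185,289,199),.064),((136,210,149,223),.058)]:
    print(gripc(s,w,z,105))
c3=lambda x,y:(x/7+335-.5,y/7+140-.5)
c2=lambda x,y:(x/6+185-.5,y/6+125-.5)
c1=lambda x,y:(x/4+110-.5,y/4+95-.5)
print("panel",back(s,[c2(65,60),c2(704,106),c2(676,554),c2(32,514)],.006).round(4))
print("base",back(s,[c3(160,70),c3(238,98),c3(122,192)],.025).round(4), "edge",back(s,[c3(143,60),c3(247,95),c3(102,205)],.025).round(4))
print("fit",back(s,[c3(90,125),c3(252,177)],.0125).round(4))
for z in (.1,.106,.12,.132): print("ball",z,back(s,[c3(210,230)],z).round(4))
print("jbox top corners/screws",back(s,[c1(153,194),c1(258,257),c1(217,310),c1(119,253)],.024).round(4))
sc=D["scene"]; print("scene ball",[back(sc,[(318*.64-.2,365*.64-.2)],z).round(4) for z in (.1,.106,.12,.132)])
st=__import__("workcell").arm.state();print(st["q"],st["gripper_width"])
E
```

```text
[(array([207.11627907, 184.11627907]), np.int32(43), array([0.5409, 0.1549, 0.064 ]))]
[(array([281.07142857, 190.80952381]), np.int32(42), array([ 0.5182, -0.0644,  0.064 ]))]
[(array([141.1025641 , 216.87179487]), np.int32(39), array([0.4461, 0.3533, 0.058 ]))]
panel [[ 0.7029  0.199   0.006 ]
 [ 0.6742 -0.137   0.006 ]
 [ 0.4393 -0.1177  0.006 ]
 [ 0.4645  0.2171  0.006 ]]
base [[ 0.6458 -0.3068  0.025 ]
 [ 0.6329 -0.3413  0.025 ]
 [ 0.5916 -0.2883  0.025 ]] edge [[ 0.6504 -0.2994  0.025 ]
 [ 0.6342 -0.3454  0.025 ]
 [ 0.5859 -0.2793  0.025 ]]
fit [[ 0.6234 -0.2782  0.0125]
 [ 0.5992 -0.3506  0.0125]]
ball 0.1 [[ 0.5665 -0.3036  0.1   ]]
ball 0.106 [[ 0.5658 -0.3017  0.106 ]]
ball 0.12 [[ 0.5644 -0.2973  0.12  ]]
ball 0.132 [[ 0.5632 -0.2936  0.132 ]]
jbox top corners/screws [[0.6745 0.3443 0.024 ]
 [0.624  0.2624 0.024 ]
 [0.5833 0.2942 0.024 ]
 [0.6287 0.3706 0.024 ]]
scene ball [array([[ 0.5455, -0.2844,  0.1   ]]), array([[ 0.551 , -0.2885,  0.106 ]]), array([[ 0.5638, -0.2982,  0.12  ]]), array([[ 0.5748, -0.3064,  0.132 ]])]
[ 1.06878839  0.53712352 -0.00441679  1.53873769  0.00265362  1.06732416
 -0.07119082] 0.08804971080789262
```

>>> play_rows --pt "1 -35 -3 -33 0 0 0" --pt "1 -35 -3 -33 0 0 0" --pt "1 -35 -3 -33 0 0 0" --pt "1 -35 -3 -33 0 0 0" --pt "1 -35 -3 -33 0 0 0" --pt "1 -35 -3 -33 0 0 0" --pt "1 -35 -3 -33 0 0 0" --pt "1 -35 -3 -33 0 0 0" --pt "1 -35 -3 -33 0 0 0" --pt "1 -35 -3 -33 0 0 0"

```text
time_s: 1.1
ee_pos: [0.4531, -0.1322, 0.2645]
tool_rot: [[-0.912, -0.007, 0.41], [-0.41, 0.001, -0.912], [0.006, -1.0, -0.003]]
force: [0.3, 0.8, -0.0]
gripper_width: 0.0883
```

```bash
cat >> h.py <<'E'
def delta(p,yaw):
    from workcell import arm
    s=arm.state();R=np.array(s["tool_rot"]);e=np.array(s["ee_pos"])
    d=R.T@(np.array(p)-e)*1000
    z=np.array([np.cos(yaw),np.sin(yaw),0]);y=np.array([0,0,-1.])
    T=np.c_[np.cross(y,z),y,z]
    if T[:,2]@R[:,2]<0: T[:,[0,2]]*=-1
    rv=cv2.Rodrigues(R.T@T)[0].ravel()
    print("t",s["time_s"],"pos",e.round(4),"yaw",round(float(np.arctan2(R[1,2],R[0,2])),3),"F",np.round(s["force"],1),"w",round(s["gripper_width"],4))
    print("shift mm (tool)",d.round(1),"turn",rv.round(4)); return d,rv
def shot(n,tag):
    from workcell import arm
    s=arm.snapshot(n); s={k:np.array(v) if k!="k1" else v for k,v in s.items()}
    pickle.dump(s,open(f"{tag}.pkl","wb"))
    cv2.imwrite(f"pics/{tag}.png",cv2.resize(np.ascontiguousarray(s["pixels"][:,:,::-1]),(800,600),interpolation=cv2.INTER_CUBIC)); return s
E
python3 - <<'E'
from h import *
shot("wrist","w1"); delta([.53,.045,.27],-.103)
E
```

```text
t 1.15 pos [ 0.4566 -0.1232  0.2652] yaw -1.138 F [2.3 6.9 0.8] w 0.0882
shift mm (tool) [-137.1   -4.2 -122. ] turn [ 0.0063 -1.0354 -0.0019]
```

View pics/w1.png

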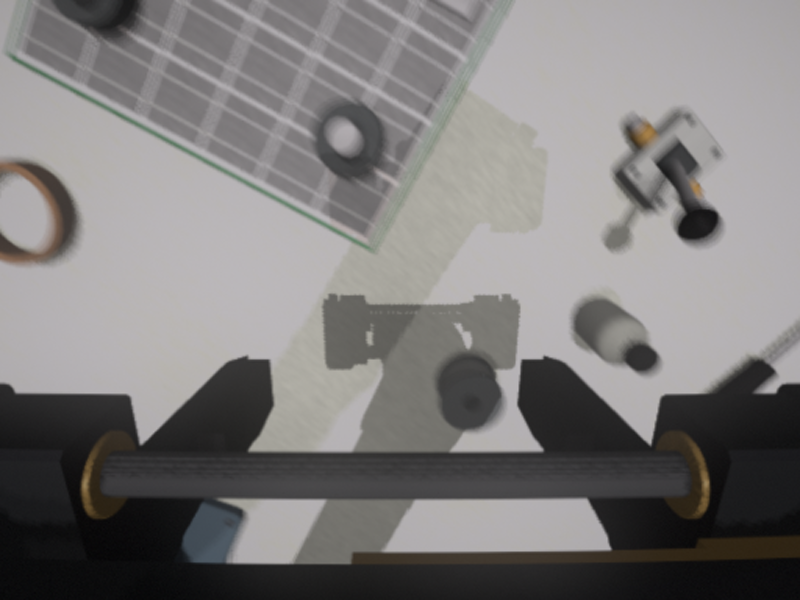

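>>> play_rows --pt "1 0 0 0 0 -0.148 0" --pt "1 0 0 0 0 -0.148 0" --pt "1 0 0 0 0 -0.148 0" --pt "1 0 0 0 0 -0.148 0" --pt "1 -46 0 -15 0 0 0" --pt "1 -46 0 -15 0 0 0" --pt "1 -46 0 -15 0 0 0" --pt "1 -46 0 -15 0 0 0" --pt "1 -46 0 -15 0 0 0" --pt "1 0 0 0 0 0 0"

```text
time_s: 2.15
ee_pos: [0.5117, 0.1216, 0.2639]
tool_rot: [[-0.517, -0.007, 0.856], [-0.856, 0.006, -0.517], [-0.002, -1.0, -0.009]]
force: [-0.3, -0.2, 0.7]
gripper_width: 0.0886
```

```bash
python3 - <<'E'
from h import *
shot("wrist","w2"); delta([.6265,.3173,.12],-.545)
E
```

```text
t 2.2 pos [0.5114 0.1179 0.2635] yaw -0.546 F [ 0.2 -0.7  0.4] w 0.0887
shift mm (tool) [-230.4  143.3   -4. ] turn [ 0.0089 -0.0012  0.0013]
```

View pics/w2.png

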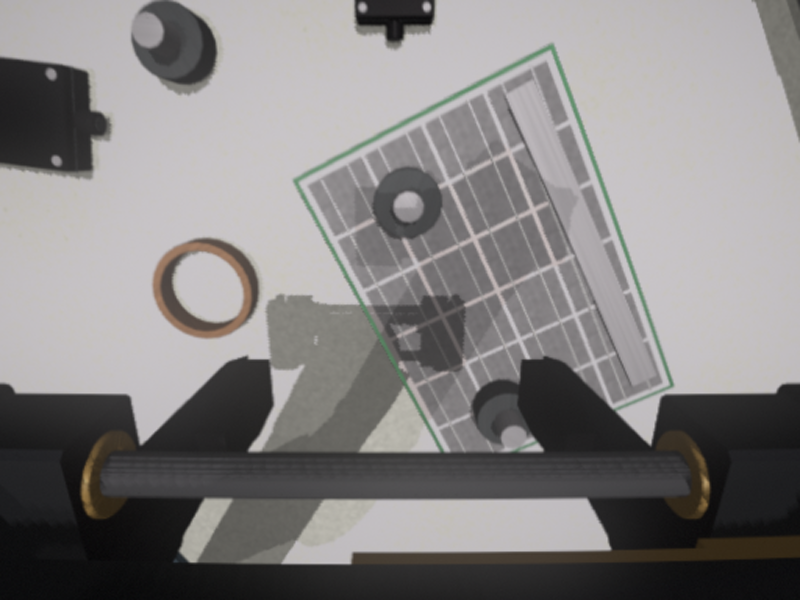

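```bash
python3 - <<'E'
from m import *
s=pickle.load(open("w2.pkl","rb"))
print(s["k1"],s["mtx"][0])
for p,z in [((408,206),.064),((514,436),.064),((148,30),.058)]:
    q=np.array(p)*.64; x,y=q.astype(int)
    print(back(s,[q-.2],z).round(4), [ (a.round(1),n,w) for a,n,w in gripc(s,(max(0,x-12),max(0,y-12),x+13,y+13),z,120)])
crop(s,230,100,345,292,4,"pics/c4.png")
E
```

```text
-0.03127869550701917 [292.6694037   0.        252.7414247]
[[0.5401 0.1524 0.064 ]] []
[[ 0.5186 -0.0667  0.064 ]] []
[[0.4468 0.3506 0.058 ]] []
```

View pics/c4.png

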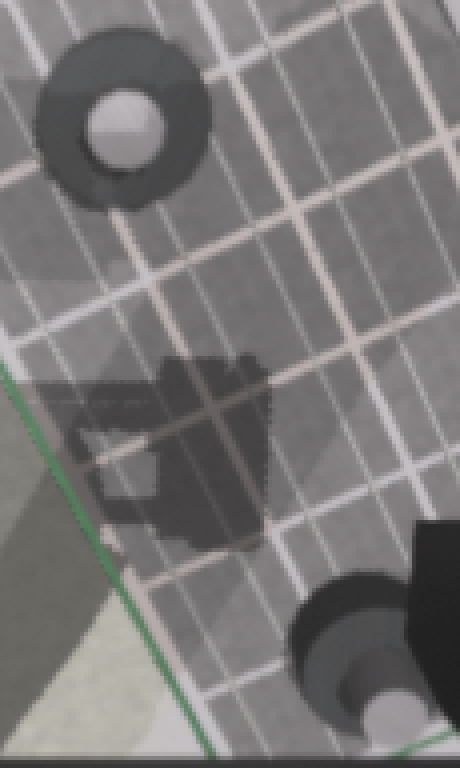

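>>> play_rows --pt "1 -40 20 -1 0.004 0 0" --pt "1 -40 20 -1 0.004 0 0" --pt "1 -30 20 -1 0 0 0" --pt "1 0 0 0 0 0 0" --pt "1 0 0 0 0 0 0" --pt "1 0 0 0 0 0 0" --pt "1 0 0 0 0 0 0" --pt "1 0 0 0 0 0 0" --pt "1 0 0 0 0 0 0" --pt "1 0 0 0 0 0 0"

```text
time_s: 3.2
ee_pos: [0.5695, 0.1994, 0.202]
tool_rot: [[-0.533, -0.0, 0.846], [-0.846, -0.011, -0.533], [0.009, -1.0, 0.006]]
force: [0.4, 0.9, -1.1]
gripper_width: 0.088
```

```bash
python3 - <<'E'
from h import *
shot("wrist","w3"); delta([.6265,.3173,.06],-.545)
E
```

```text
t 3.25 pos [0.5696 0.1995 0.2021] yaw -0.562 F [-0.3 -0.3 -0.2] w 0.0879
shift mm (tool) [-131.3  140.8  -15.5] turn [-0.0058 -0.0173  0.0094]
```

View pics/w3.png

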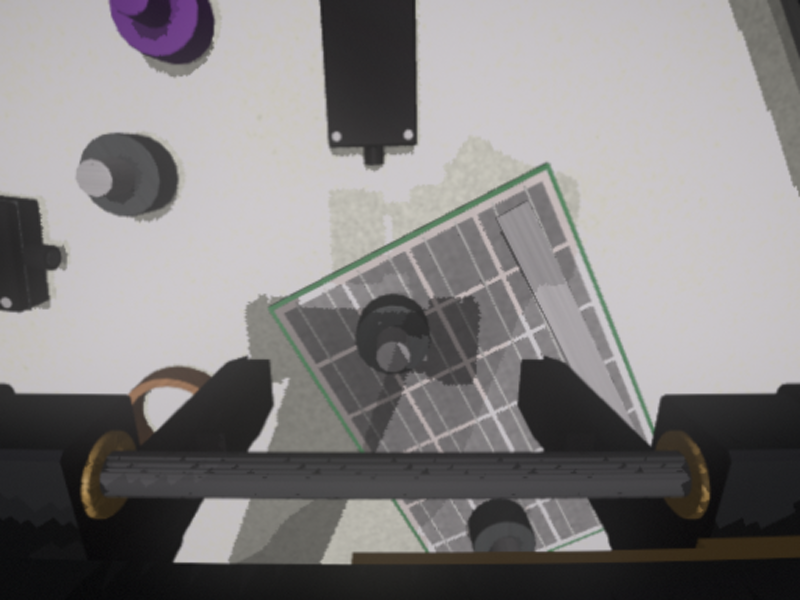

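```bash
python3 - <<'E'
from m import *
s=pickle.load(open("w3.pkl","rb"))
P=back(s,np.array([(329,146),(417,145),(321,1),(415,1),(336,136),(408,134)])*.64-.2,.024); print(P.round(4))
for a,b in ((0,2),(1,3)):
    d=P[b]-P[a]; print(np.degrees(np.arctan2(d[1],d[0])),np.linalg.norm(d))
d=P[1]-P[0];print(np.degrees(np.arctan2(d[1],d[0]))+90,np.linalg.norm(d))
d=P[5]-P[4];print(np.degrees(np.arctan2(d[1],d[0]))+90,np.linalg.norm(d))
th=np.radians(58.7);L=np.array([np.cos(th),np.sin(th)])
print("centre",(P[0]+P[1])[:2]/2+.05*L)
print("spare",back(s,[np.array((97,178))*.64-.2],.058),"wl",back(s,[np.array((394,357))*.64-.2],.064))
E
```

```text
[[0.5766 0.2913 0.024 ]
 [0.6272 0.2601 0.024 ]
 [0.6215 0.3653 0.024 ]
 [0.671  0.3341 0.024 ]
 [0.5842 0.294  0.024 ]
 [0.6257 0.2693 0.024 ]]
58.82248746832354 0.08655768629371634
59.37303343169133 0.08598105140776806
58.3662250351088 0.05933770186971861
59.25828567943323 0.048267954201205714
centre [0.6278794  0.31841579]
spare [[0.44796992 0.35083959 0.058     ]] wl [[0.54038764 0.15206858 0.064     ]]
```

>>> play_rows --pt "1 -35 25 -4 -0.006 -0.02 0.009" --pt "1 -35 25 -4 0 0 0" --pt "1 -35 25 -4 0 0 0" --pt "1 -27 25 -3 0 0 0" --pt "1 0 30 0 0 0 0" --pt "1 0 10 0 0 0 0" --pt "1 0 0 0 0 0 0" --pt "1 0 0 0 0 0 0" --pt "1 0 0 0 0 0 0" --pt "1 0 0 0 0 0 0"

```text
time_s: 4.25
ee_pos: [0.6323, 0.3222, 0.063]
tool_rot: [[-0.52, 0.009, 0.854], [-0.854, 0.002, -0.52], [-0.006, -1.0, 0.007]]
force: [-0.3, 0.2, 0.2]
gripper_width: 0.088
```

```bash
python3 - <<'E'
from h import *
shot("wrist","w4"); delta([.6275,.318,.006],-.541)
E
```

```text
t 4.3 pos [0.6325 0.3222 0.0632] yaw -0.547 F [0.5 0.  0.9] w 0.0884
shift mm (tool) [ 6.6 57.1 -2.5] turn [-0.0069 -0.0059 -0.0066]
```

View pics/w4.png

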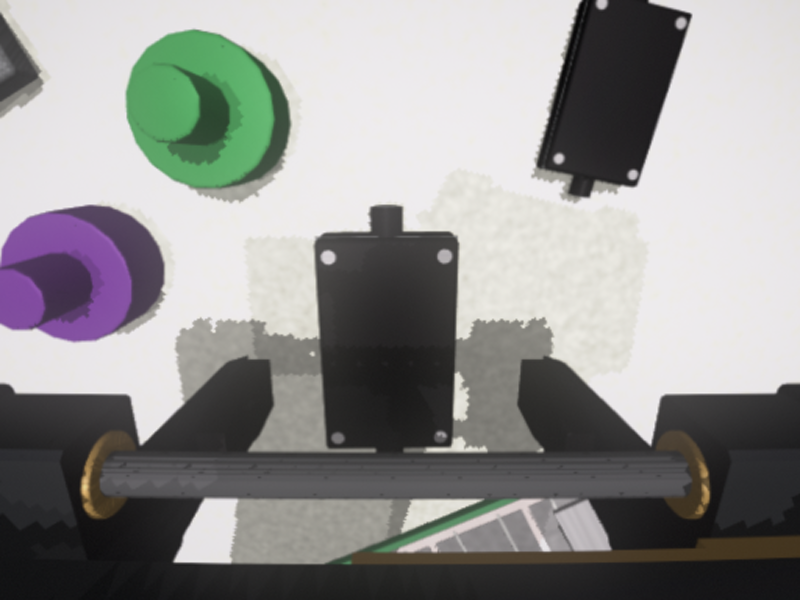

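```bash
python3 - <<'E'
from m import *
s=pickle.load(open("w4.pkl","rb"))
P=back(s,np.array([(328,257),(445,256),(440,436),(338,438)])*.64-.2,.024); print(P.round(4),P.mean(0))
d=P[0]-P[3];e=P[1]-P[2];print(np.degrees(np.arctan2(d[1],d[0])),np.degrees(np.arctan2(e[1],e[0])),np.linalg.norm(d))
E
```

```text
[[0.6281 0.3677 0.024 ]
 [0.6697 0.3428 0.024 ]
 [0.6254 0.2691 0.024 ]
 [0.5839 0.2933 0.024 ]] [0.62678274 0.3182407  0.024     ]
59.29277910118439 58.9809195777561 0.08657560355198818
```

Centre (0.627, 0.318), long axis at 59.1°. Now down and grip.

>>> play_rows --pt "1 7 0 -3 -0.007 -0.009 -0.006" --pt "1 0 15 0 0 0 0" --pt "1 0 15 0 0 0 0" --pt "1 0 15 0 0 0 0" --pt "1 0 12 0 0 0 0" --pt "1 0 0 0 0 0 0" --pt "1 0 0 0 0 0 0" --pt "1 0 0 0 0 0 0" --pt "1 0 0 0 0 0 0" --pt "1 0 0 0 0 0 0"

```text
time_s: 5.3
ee_pos: [0.6262, 0.3171, 0.0017]
tool_rot: [[-0.512, 0.0, 0.859], [-0.859, 0.001, -0.512], [-0.001, -1.0, -0.0]]
force: [0.7, 0.5, -0.4]
gripper_width: 0.0883
```

```bash
python3 - <<'E'
from h import *
delta([.627,.318,.006],-.539)
E
```

```text
t 5.3 pos [0.6262 0.3171 0.0017] yaw -0.538 F [ 0.7  0.5 -0.4] w 0.0883
shift mm (tool) [-1.2 -4.3  0.3] turn [ 0.0001  0.0014 -0.0006]
```

>>> play_rows --force 25 --pt "1 -1 -4 0 0 0 0" --pt "1 0 0 0 0 0 0" --pt "0.5 0 0 0 0 0 0" --pt "0.3 0 0 0 0 0 0" --pt "0 0 0 0 0 0 0" --pt "0 0 0 0 0 0 0" --pt "0 0 0 0 0 0 0" --pt "0 0 0 0 0 0 0" --pt "0 0 0 0 0 0 0" --pt "0 0 0 0 0 0 0"

```text
time_s: 6.3
ee_pos: [0.6274, 0.3184, 0.0074]
tool_rot: [[-0.512, 0.002, 0.859], [-0.859, 0.002, -0.512], [-0.002, -1.0, 0.001]]
force: [-0.3, 0.4, 0.6]
gripper_width: 0.06
```

```bash
python3 - <<'E'
from h import *
delta([.5295,.044,.13],-.104)
E
```

```text
t 6.3 pos [0.6274 0.3184 0.0074] yaw -0.538 F [-0.3  0.4  0.6] w 0.06
shift mm (tool) [ 285.6 -123.2   56.6] turn [-0.0012 -0.4338 -0.002 ]
```

>>> play_rows --pt "0 0 -25 0 0 0 0" --pt "0 0 -40 0 0 0 0" --pt "0 0 -45 0 0 0 0" --pt "0 0 -5 0 0 -0.145 0" --pt "0 0 0 0 0 -0.145 0" --pt "0 0 0 0 0 -0.144 0" --pt "0 30 0 -8 0 0 0" --pt "0 40 0 -10 0 0 0" --pt "0 40 0 -10 0 0 0" --pt "0 40 0 -10 0 0 0"

```text
time_s: 7.3
ee_pos: [0.5725, 0.1742, 0.1237]
tool_rot: [[-0.076, -0.002, 0.997], [-0.997, 0.004, -0.076], [-0.004, -1.0, -0.002]]
force: [0.2, -0.0, -0.8]
gripper_width: 0.0596
```

```bash
python3 - <<'E'
from h import *
delta([.5295,.044,.12],-.104)
E
```

```text
t 7.3 pos [0.5725 0.1742 0.1237] yaw -0.076 F [ 0.2 -0.  -0.8] w 0.0596
shift mm (tool) [133.1   3.2 -33. ] turn [ 0.0021  0.028  -0.0041]
```

>>> play_rows --pt "0 35 0 -9 0 0.025 0" --pt "0 40 0 -10 0 0 0" --pt "0 30 0 -8 0 0 0" --pt "0 10 0 -2 0 0 0" --pt "0 0 0 0 0 0 0" --pt "0 0 0 0 0 0 0" --pt "0 0 0 0 0 0 0" --pt "0 0 0 0 0 0 0" --pt "0 0 0 0 0 0 0" --pt "0 0 0 0 0 0 0"

```text
time_s: 8.3
ee_pos: [0.5301, 0.0575, 0.1225]
tool_rot: [[-0.103, -0.003, 0.995], [-0.995, 0.003, -0.103], [-0.003, -1.0, -0.003]]
force: [0.2, -0.1, -1.4]
gripper_width: 0.0597
```

```bash
python3 - <<'E'
from h import *
shot("wrist","w5");s=shot("top","t5");delta([.5295,.044,.0134],-.100)
crop(s,185,110,310,225,6,"pics/c5.png")
E
```

```text
t 8.4 pos [0.53   0.0572 0.1225] yaw -0.103 F [ 0.  -0.3 -1.7] w 0.0598
shift mm (tool) [ 13.5 109.    1.2] turn [ 0.0035 -0.0033 -0.0028]
```

View pics/w5.png

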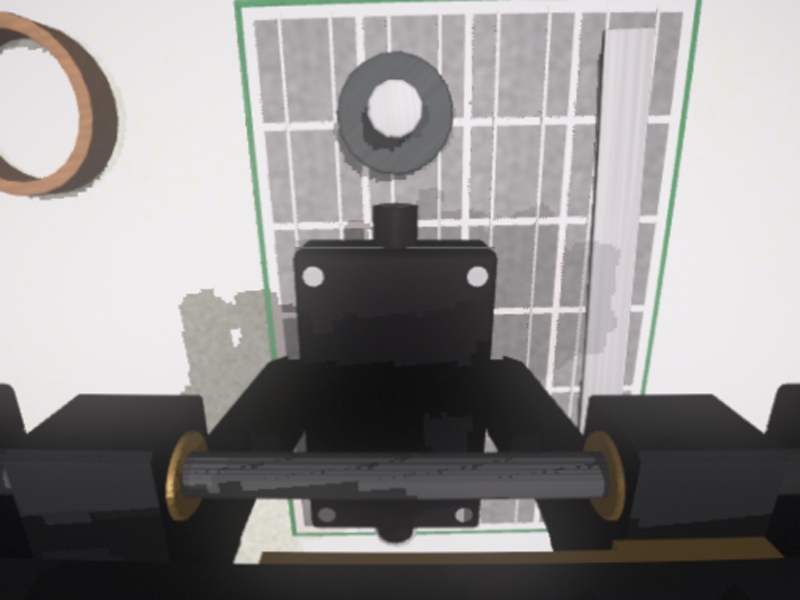

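View pics/c5.png

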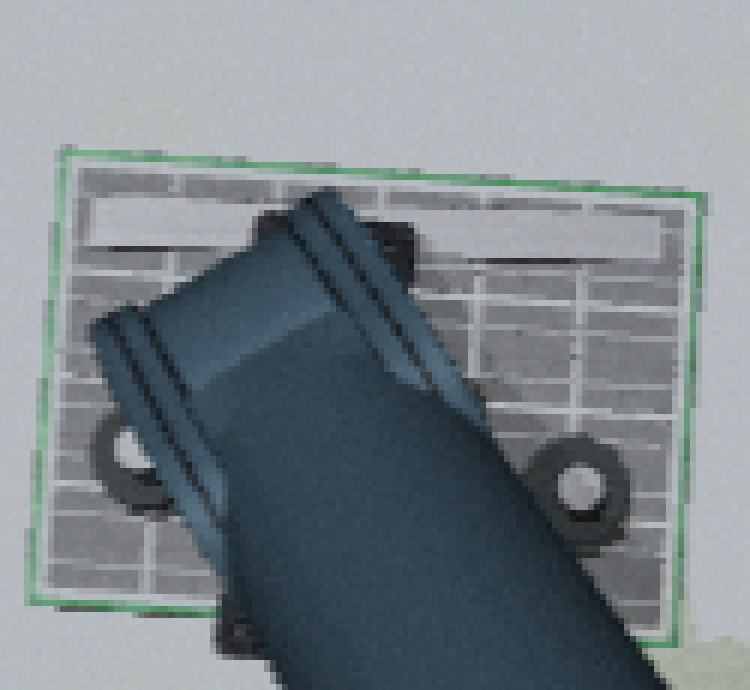

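```bash
python3 - <<'E'
from h import *
s=pickle.load(open("w5.pkl","rb"))
print(back(s,[np.array((395,108))*.64-.2],.064))
P=back(s,np.array([(313,277),(477,276),(464,515),(327,515)])*.64-.2,.1391);print(P.round(4),P.mean(0))
E
```

```text
[[0.53984964 0.1529388  0.064     ]]
[[0.5105 0.1021 0.1391]
 [0.5585 0.0975 0.1391]
 [0.5498 0.0111 0.1391]
 [0.5018 0.016  0.1391]] [0.53015064 0.05667677 0.1391    ]
```

>>> play_rows --pt "0 14 10 0 0.003 -0.003 -0.003" --pt "0 0 25 0 0 0 0" --pt "0 0 25 0 0 0 0" --pt "0 0 20 0 0 0 0" --pt "0 0 10 0 0 0 0" --pt "0 0 3 0 0 0 0" --pt "0 0 0 0 0 0 0" --pt "0 0 0 0 0 0 0" --pt "0 0 0 0 0 0 0" --pt "0 0 0 0 0 0 0"

```text
time_s: 9.4
ee_pos: [0.5295, 0.0358, 0.0258]
tool_rot: [[-0.103, 0.003, 0.995], [-0.995, -0.004, -0.103], [0.004, -1.0, 0.003]]
force: [-0.7, -0.2, -1.2]
gripper_width: 0.0598
```

```bash
python3 - <<'E'
from h import *
delta([.5294,.0437,.0134],-.100)
E
```

```text
t 9.4 pos [0.5295 0.0358 0.0258] yaw -0.103 F [-0.7 -0.2 -1.2] w 0.0598
shift mm (tool) [-7.9 12.3 -0.9] turn [-0.0035 -0.0029  0.0037]
```

>>> play_rows --pt "0 -6 0 -1 -0.003 -0.003 0.003" --pt "0 -1 2 0 0 0 0" --pt "0 0 2 0 0 0 0" --pt "0 0 2 0 0 0 0" --pt "0 0 2 0 0 0 0" --pt "0 0 1 0 0 0 0" --pt "0 0 1 0 0 0 0" --pt "0 0 0 0 0 0 0" --pt "0 0 0 0 0 0 0" --pt "0 0 0 0 0 0 0"

```text
time_s: 10.4
ee_pos: [0.5299, 0.0439, 0.0157]
tool_rot: [[-0.099, 0.002, 0.995], [-0.995, -0.0, -0.099], [-0.0, -1.0, 0.002]]
force: [-0.6, -0.5, -0.5]
gripper_width: 0.06
```

```bash
python3 - <<'E'
from h import *
delta([.5294,.0437,.0134],-.100)
E
```

```text
t 10.4 pos [0.5299 0.0439 0.0157] yaw -0.099 F [-0.6 -0.5 -0.5] w 0.06
shift mm (tool) [ 0.2  2.3 -0.5] turn [-0.0018  0.0008 -0.    ]
```

>>> play_rows --pt "0 0 1 0 0 0 0" --pt "0 0 1 0 0 0 0" --pt "0 0 1 0 0 0 0" --pt "0 0 0 0 0 0 0" --pt "0 0 0 0 0 0 0" --pt "0 0 0 0 0 0 0" --pt "0 0 0 0 0 0 0" --pt "0 0 0 0 0 0 0" --pt "0 0 0 0 0 0 0" --pt "0 0 0 0 0 0 0"

```text
time_s: 11.4
ee_pos: [0.5302, 0.0438, 0.0134]
tool_rot: [[-0.099, 0.002, 0.995], [-0.995, -0.001, -0.099], [0.0, -1.0, 0.002]]
force: [-0.4, -0.3, -0.3]
gripper_width: 0.0597
```

```bash
python3 - <<'E'
from h import *
delta([.5294,.0437,.0134],-.100)
E
```

```text
t 11.4 pos [0.5302 0.0438 0.0134] yaw -0.1 F [-0.4 -0.3 -0.3] w 0.0597
shift mm (tool) [ 0.2 -0.  -0.8] turn [-0.0024  0.0005  0.0004]
```

>>> play_rows --pt "0 0 1 -1 0 0 0" --pt "0 0 0.5 0 0 0 0" --pt "0 0 0 0 0 0 0" --pt "0 0 0 0 0 0 0" --pt "0.75 0 0 0 0 0 0" --pt "0.8 0 0 0 0 0 0" --pt "0.9 0 0 0 0 0 0" --pt "0.9 0 0 0 0 0 0" --pt "0.9 0 -10 0 0 0 0" --pt "0.9 0 -30 0 0 0 0"

```text
time_s: 12.4
ee_pos: [0.5278, 0.0437, 0.0519]
tool_rot: [[-0.099, -0.002, 0.995], [-0.995, -0.002, -0.099], [0.002, -1.0, -0.001]]
force: [0.5, 0.0, 0.8]
gripper_width: 0.0794
```

```bash
python3 - <<'E'
from h import *
shot("wrist","w6");delta([.447,.352,.20],0)
E
```

```text
t 12.45 pos [0.5311 0.0443 0.057 ] yaw -0.099 F [ 0.7 -0.1  3.5] w 0.0796
shift mm (tool) [-297.7 -143.9 -113.3] turn [-0.0059 -0.0992  0.001 ]
```

View pics/w6.png

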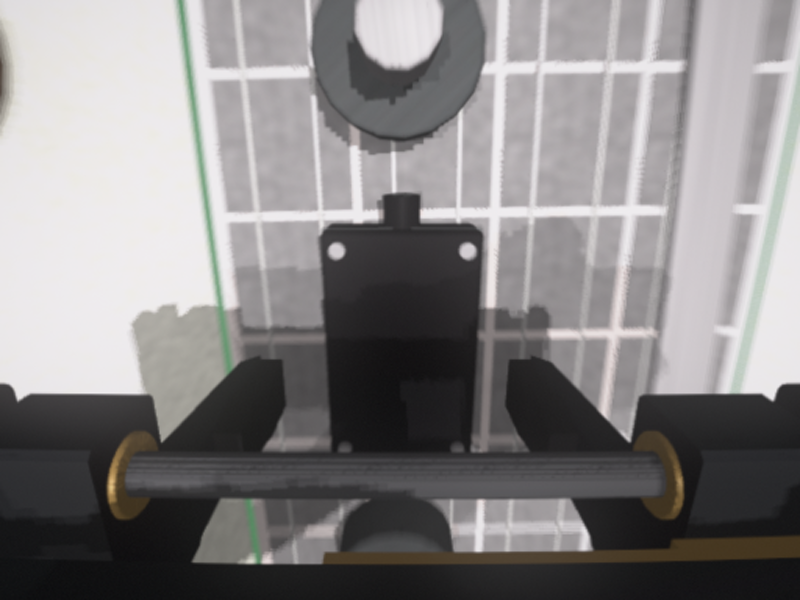

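>>> play_rows --pt "1 0 -45 0 0 0 0" --pt "1 0 -45 0 0 0 0" --pt "1 -25 -20 -13 0 0 0" --pt "1 -40 0 -23 0 0 0" --pt "1 -40 0 -23 0 0 0" --pt "1 -40 0 -23 0 0 0" --pt "1 -30 0 -20 0 0 0" --pt "1 0 0 0 0 0 0" --pt "1 0 0 0 0 0 0" --pt "1 0 0 0 0 0 0"

```text
time_s: 13.45
ee_pos: [0.4475, 0.235, 0.1796]
tool_rot: [[-0.103, 0.02, 0.995], [-0.995, 0.002, -0.103], [-0.004, -1.0, 0.019]]
force: [-0.3, 0.2, -1.8]
gripper_width: 0.088
```

```bash
python3 - <<'E'
from h import *
shot("wrist","w7");s=shot("top","t7");delta([.447,.352,.10],-.1)
crop(s,185,125,310,225,6,"pics/c7.png")
E
```

```text
t 13.55 pos [0.4479 0.2342 0.1794] yaw -0.105 F [0.9 0.3 0.5] w 0.0878
shift mm (tool) [-116.8   79.5  -14.8] turn [-0.0191 -0.0048 -0.0036]
```

View pics/w7.png

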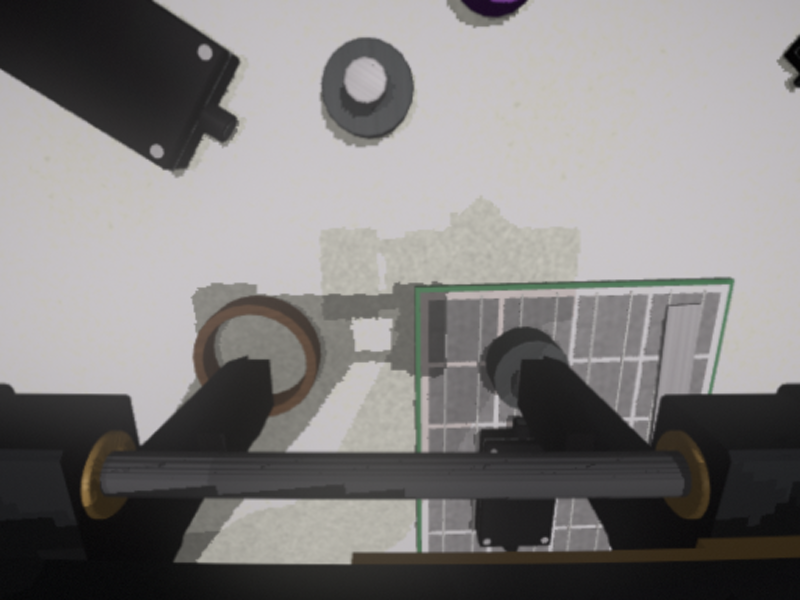

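View pics/c7.png

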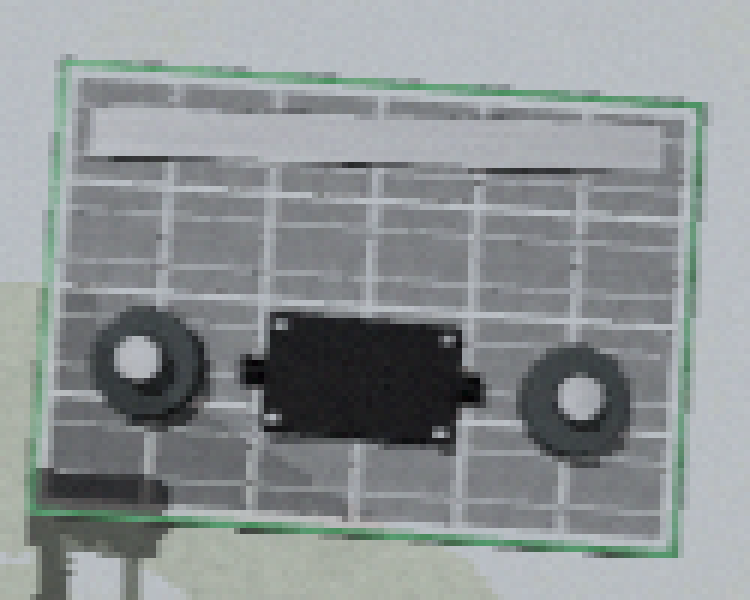

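```bash
python3 - <<'E'
from m import *
s=pickle.load(open("t7.pkl","rb"))
c2=lambda x,y:(x/6+185-.5,y/6+125-.5)
P=back(s,[c2(281,324),c2(450,341),c2(441,432),c2(273,418)],.030);print(P.mean(0).round(4))
d=P[0]-P[1]+P[3]-P[2];print(np.degrees(np.arctan2(d[1],d[0])))
W=back(s,[c2(138,358),c2(581,397)],.064);print(W.round(4),W.mean(0).round(4)); d=W[0]-W[1];print(np.degrees(np.arctan2(d[1],d[0])))
g=s["pixels"].max(2); m=np.zeros_like(g); m[170:205,220:268]=(g[170:205,220:268]<50); m=cv2.morphologyEx(m,cv2.MORPH_OPEN,np.ones((7,7),np.uint8))
w=back(s,np.argwhere(m>0)[:,::-1],.03)[:,:2]; print(w.mean(0),cv2.minAreaRect((w*1000).astype(np.float32)))
s=pickle.load(open("w7.pkl","rb"))
print("spare",back(s,[np.array((365,80))*.64-.2],.058))
E
```

```text
[0.5313 0.0443 0.03  ]
83.99692966566172
[[ 0.5407  0.1537  0.064 ]
 [ 0.5186 -0.0652  0.064 ]] [0.5297 0.0442 0.064 ]
84.22292611197851
[0.53055645 0.04446749] ((530.58544921875, 44.37733459472656), (97.1907958984375, 59.88670349121094), 84.49578094482422)
spare [[0.44595469 0.35211424 0.058     ]]
```

>>> play_rows --pt "1 -35 15 -4 -0.019 -0.005 -0.003" --pt "1 -38 20 -4 0 0 0" --pt "1 -32 20 -4 0 0 0" --pt "0.7 -9 15 -2 0 0 0" --pt "0.7 0 10 0 0 0 0" --pt "0.7 0 0 0 0 0 0" --pt "0.7 0 0 0 0 0 0" --pt "0.7 0 0 0 0 0 0" --pt "0.7 0 0 0 0 0 0" --pt "0.7 0 0 0 0 0 0"

```text
time_s: 14.55
ee_pos: [0.456, 0.3373, 0.0972]
tool_rot: [[-0.123, 0.005, 0.992], [-0.992, -0.007, -0.123], [0.007, -1.0, 0.005]]
force: [0.3, -0.1, -0.0]
gripper_width: 0.0619
```

```bash
python3 - <<'E'
from h import *
shot("wrist","w8");delta([.4465,.352,.034],-.1)
E
```

```text
t 14.6 pos [0.4561 0.3374 0.0973] yaw -0.124 F [ 0.3 -0.8 -0.6] w 0.0617
shift mm (tool) [-13.8  63.1 -11.7] turn [-0.0055 -0.0237  0.0068]
```

View pics/w8.png

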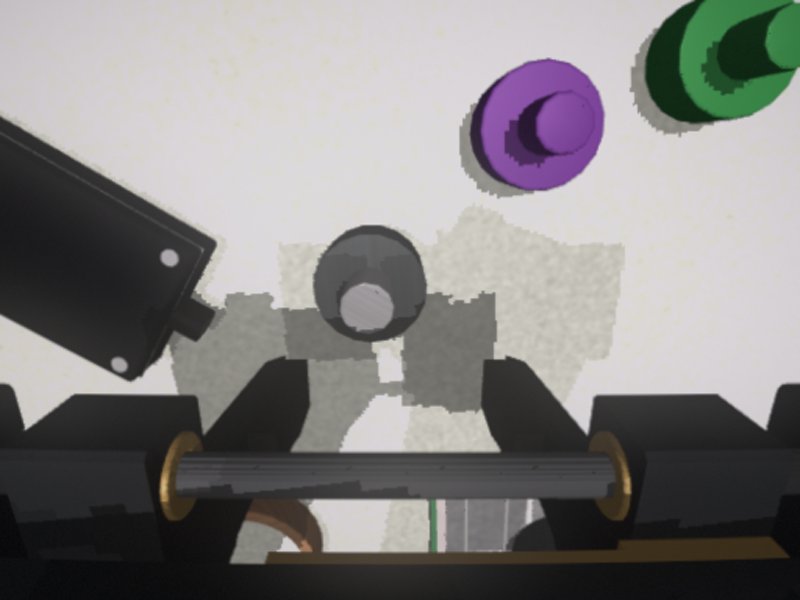

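```bash
python3 - <<'E'
from h import *
s=pickle.load(open("w8.pkl","rb"))
p=back(s,[np.array((367,307))*.64-.2],.058)[0];print(p); delta([p[0],p[1],.034],-.12)
E
```

```text
[0.44619245 0.35292465 0.058     ]
t 14.6 pos [0.4561 0.3374 0.0973] yaw -0.124 F [ 0.3 -0.8 -0.6] w 0.0617
shift mm (tool) [-14.6  63.1 -12.1] turn [-0.0056 -0.0037  0.0067]
```

>>> play_rows --pt "0.7 -12 0 -10 -0.005 -0.003 0.006" --pt "0.7 -2 5 -1 0 0 0" --pt "0.7 0 12 0 0 0 0" --pt "0.7 0 15 0 0 0 0" --pt "0.7 0 10 0 0 0 0" --pt "0.7 0 5 0 0 0 0" --pt "0.7 0 0 0 0 0 0" --pt "0.7 0 0 0 0 0 0" --pt "0.7 0 0 0 0 0 0" --pt "0.7 0 0 0 0 0 0"

```text
time_s: 15.6
ee_pos: [0.4454, 0.354, 0.0453]
tool_rot: [[-0.119, -0.001, 0.993], [-0.993, -0.001, -0.119], [0.001, -1.0, -0.001]]
force: [0.1, -0.6, 1.0]
gripper_width: 0.0618
```

```bash
python3 - <<'E'
from h import *
delta([.4463,.3528,.034],-.12)
E
```

```text
t 15.6 pos [0.4454 0.354  0.0453] yaw -0.12 F [ 0.1 -0.6  1. ] w 0.0618
shift mm (tool) [ 1.  11.3  1. ] turn [0.0008 0.0004 0.0009]
```

>>> play_rows --force 40 --pt "0.7 1 4 1 0 0 0" --pt "0.7 0 4 0 0 0 0" --pt "0.7 0 2 0 0 0 0" --pt "0.7 0 0 0 0 0 0" --pt "0.5 0 0 0 0 0 0" --pt "0.3 0 0 0 0 0 0" --pt "0 0 0 0 0 0 0" --pt "0 0 0 0 0 0 0" --pt "0 0 0 0 0 0 0" --pt "0 0 0 0 0 0 0"

```text
time_s: 16.6
ee_pos: [0.4464, 0.3532, 0.0354]
tool_rot: [[-0.119, -0.0, 0.993], [-0.993, 0.0, -0.119], [-0.0, -1.0, -0.0]]
force: [0.5, 0.4, -1.9]
gripper_width: 0.0227
```

```bash
python3 - <<'E'
from h import *
delta([.5305,.0443,.15],-.1)
E
```

```text
t 16.6 pos [0.4464 0.3532 0.0354] yaw -0.12 F [ 0.5  0.4 -1.9] w 0.0227
shift mm (tool) [ 296.6 -114.7  120.4] turn [ 0.0003 -0.0198 -0.0002]
```

>>> play_rows --pt "0 0 -10 0 0 0 0" --pt "0 0 -25 0 0 0 0" --pt "0 0 -35 0 0 0 0" --pt "0 0 -30 0 0 0 0" --pt "0 0 -12 0 0 0 0" --pt "0 30 0 12 0 -0.02 0" --pt "0 38 0 15 0 0 0" --pt "0 40 0 16 0 0 0" --pt "0 30 0 12 0 0 0" --pt "0 15 0 6 0 0 0"

```text
time_s: 17.6
ee_pos: [0.4866, 0.1878, 0.1475]
tool_rot: [[-0.091, -0.012, 0.996], [-0.996, -0.007, -0.091], [0.008, -1.0, -0.011]]
force: [0.6, 0.9, -6.4]
gripper_width: 0.0227
```

```bash
python3 - <<'E'
from h import *
shot("wrist","w9");delta([.5305,.0443,.12],-.1)
E
```

```text
t 17.65 pos [0.4873 0.1849 0.1471] yaw -0.094 F [ 0.5 -3.3 -7. ] w 0.023
shift mm (tool) [135.6  27.8  56.5] turn [0.0114 0.0058 0.0103]
```

View pics/w9.png

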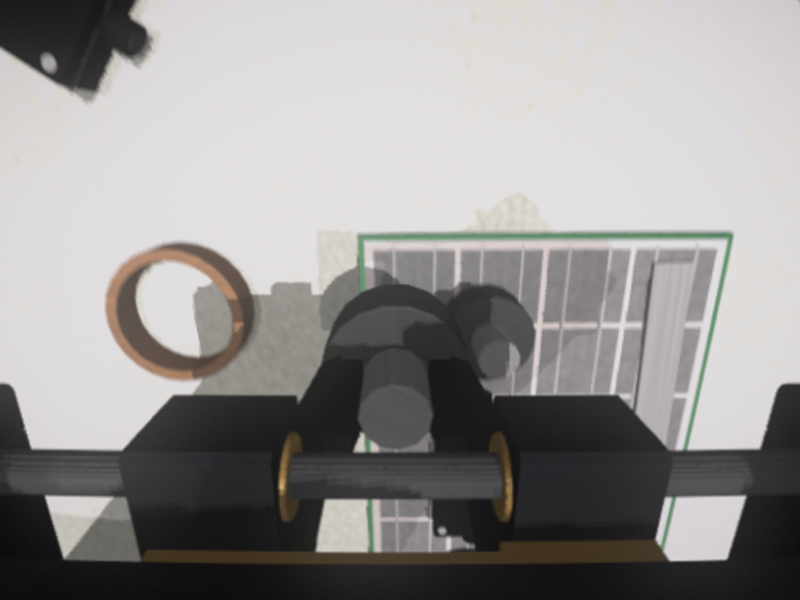

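>>> play_rows --pt "0 30 0 13 0.01 -0.006 0.01" --pt "0 38 0 16 0 0 0" --pt "0 35 0 14 0 0 0" --pt "0 20 0 9 0 0 0" --pt "0 6 5 3 0 0 0" --pt "0 0 10 0 0 0 0" --pt "0 0 5 0 0 0 0" --pt "0 0 0 0 0 0 0" --pt "0 0 0 0 0 0 0" --pt "0 0 0 0 0 0 0"

```text
time_s: 18.65
ee_pos: [0.5252, 0.0511, 0.12]
tool_rot: [[-0.081, -0.012, 0.997], [-0.997, 0.002, -0.081], [-0.001, -1.0, -0.012]]
force: [0.2, -0.2, -6.2]
gripper_width: 0.0231
```

```bash
python3 - <<'E'
from h import *
delta([.5305,.0443,.0654],-.1)
E
```

```text
t 18.65 pos [0.5252 0.0511 0.12  ] yaw -0.081 F [ 0.2 -0.2 -6.2] w 0.0231
shift mm (tool) [ 6.5 54.5  6.6] turn [ 0.0125  0.0189 -0.0013]
```

>>> play_rows --pt "0 5 0 5 0.012 0.01 0" --pt "0 1 8 1 0 0 0" --pt "0 0 12 0 0 0 0" --pt "0 0 12 0 0 0 0" --pt "0 0 6 0 0 0 0" --pt "0 0 2 0 0 0 0" --pt "0 0 0 0 0 0 0" --pt "0 0 0 0 0 0 0" --pt "0 0 0 0 0 0 0" --pt "0 0 0 0 0 0 0"

```text
time_s: 19.65
ee_pos: [0.5315, 0.0455, 0.0767]
tool_rot: [[-0.09, 0.001, 0.996], [-0.996, 0.002, -0.09], [-0.002, -1.0, 0.001]]
force: [0.7, 0.0, -5.9]
gripper_width: 0.0227
```

```bash
python3 - <<'E'
from h import *
delta([.5305,.0443,.0654],-.1)
E
```

```text
t 19.65 pos [0.5315 0.0455 0.0767] yaw -0.09 F [ 0.7  0.  -5.9] w 0.0227
shift mm (tool) [ 1.3 11.3 -0.9] turn [-0.0013  0.0097 -0.002 ]
```

>>> play_rows --pt "0 1 2 -1 0 0 0" --pt "0 0 2 0 0 0 0" --pt "0 0 2 0 0 0 0" --pt "0 0 1 0 0 0 0" --pt "0 0 1 0 0 0 0" --pt "0 0 1 0 0 0 0" --pt "0 0 1 0 0 0 0" --pt "0 0 1 0 0 0 0" --pt "0 0 0 0 0 0 0" --pt "0 0 0 0 0 0 0"

```text
time_s: 20.65
ee_pos: [0.531, 0.0446, 0.0655]
tool_rot: [[-0.09, 0.003, 0.996], [-0.996, 0.002, -0.09], [-0.002, -1.0, 0.003]]
force: [-0.0, -0.5, -6.0]
gripper_width: 0.0228
```

```bash
python3 - <<'E'
from h import *
shot("wrist","w10"); delta([.5305,.0443,.0654],-.1)
E
```

```text
t 20.7 pos [0.531  0.0446 0.0655] yaw -0.091 F [ 0.5 -1.2 -5. ] w 0.0228
shift mm (tool) [ 0.4  0.1 -0.5] turn [-0.0028  0.0094 -0.0022]
```

View pics/w10.png

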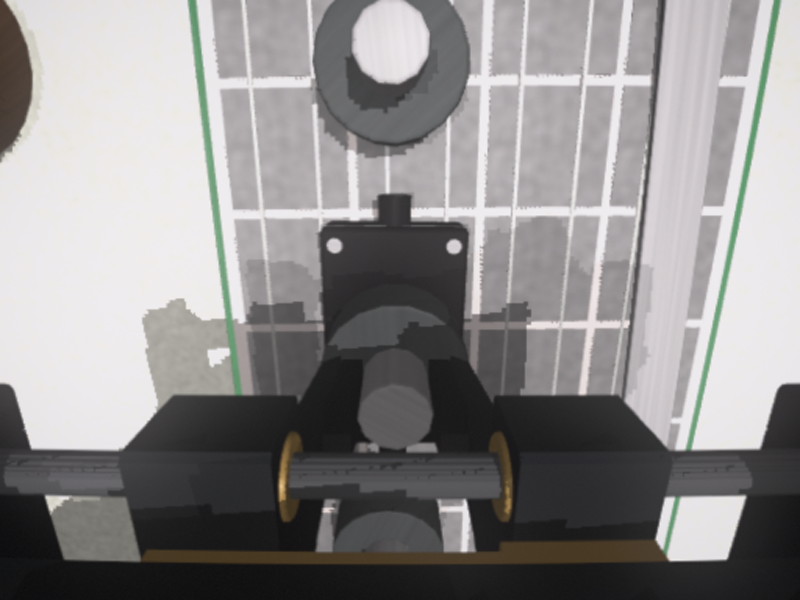

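>>> play_rows --pt "0 0 1 0 0 0 0" --pt "0 0 1 0 0 0 0" --pt "0 0 0 0 0 0 0" --pt "0 0 0 0 0 0 0" --pt "0 0 0 0 0 0 0" --pt "0 0 0 0 0 0 0" --pt "0 0 0 0 0 0 0" --pt "0 0 0 0 0 0 0" --pt "0 0 0 0 0 0 0" --pt "0 0 0 0 0 0 0"

```text
time_s: 21.7
ee_pos: [0.5314, 0.0447, 0.0654]
tool_rot: [[-0.09, 0.004, 0.996], [-0.996, 0.001, -0.09], [-0.001, -1.0, 0.004]]
force: [0.3, -0.2, -5.0]
gripper_width: 0.0226
```

>>> play_rows --pt "0 0 2 -1 -0.003 0 0" --pt "0 0 1 0 0 0 0" --pt "0 0 1 0 0 0 0" --pt "0 0 0 0 0 0 0" --pt "0 0 0 0 0 0 0" --pt "0 0 0 0 0 0 0" --pt "0 0 0 0 0 0 0" --pt "0 0 0 0 0 0 0" --pt "0 0 0 0 0 0 0" --pt "0 0 0 0 0 0 0"

```text
time_s: 22.7
ee_pos: [0.5316, 0.0447, 0.0654]
tool_rot: [[-0.091, 0.003, 0.996], [-0.996, -0.002, -0.091], [0.002, -1.0, 0.003]]
force: [-0.3, -0.6, -1.9]
gripper_width: 0.0229
```

Contact (load fell from 6 to 2 N with no further descent). Ease a bit more, then release.

>>> play_rows --pt "0 0 2 -1 0 0 0" --pt "0 0 1 0 0 0 0" --pt "0 0 0 0 0 0 0" --pt "0 0 0 0 0 0 0" --pt "0 0 0 0 0 0 0" --pt "0.35 0 0 0 0 0 0" --pt "0.5 0 0 0 0 0 0" --pt "0.6 0 0 0 0 0 0" --pt "0.6 0 0 0 0 0 0" --pt "0.6 0 0 0 0 0 0"

```text
time_s: 23.7
ee_pos: [0.5341, 0.0454, 0.0664]
tool_rot: [[-0.091, 0.009, 0.996], [-0.996, -0.002, -0.091], [0.002, -1.0, 0.01]]
force: [-0.4, -0.7, -0.4]
gripper_width: 0.0528
```

```bash
python3 - <<'E'
from h import *
delta([.531,.0446,.1],-.1)
E
```

```text
t 23.7 pos [0.5341 0.0454 0.0664] yaw -0.091 F [-0.4 -0.7 -0.4] w 0.0528
shift mm (tool) [  1.2 -33.6  -2.7] turn [-0.0097  0.009   0.0015]
```

>>> play_rows --pt "0.6 0 -10 -2 0 0 0" --pt "0.6 0 -30 0 0 0 0" --pt "0.6 0 -45 0 0 0 0" --pt "0.6 0 -45 0 0 0 0" --pt "0.6 20 -20 5 0 0 0" --pt "0.6 45 0 10 0 0.06 0" --pt "0.6 45 0 10 0 0.06 0" --pt "0.6 45 0 10 0 0.06 0" --pt "0.6 45 0 10 0 0.06 0" --pt "0.6 45 0 10 0 0 0"

```text
time_s: 24.7
ee_pos: [0.5379, -0.2016, 0.2314]
tool_rot: [[-0.316, 0.018, 0.949], [-0.949, 0.0, -0.316], [-0.006, -1.0, 0.017]]
force: [0.1, -0.8, -0.3]
gripper_width: 0.0527
```

```bash
python3 - <<'E'
from h import *
s=shot("top","t11");crop(s,185,125,310,225,6,"pics/c11.png");delta([.60,-.46,.22],-.33)
E
```

```text
t 24.75 pos [ 0.5357 -0.2124  0.231 ] yaw -0.331 F [-1.2 -7.   0.3] w 0.0531
shift mm (tool) [213.3  13.4 141.1] turn [-0.0173 -0.0011  0.0001]
```

View pics/t11.png

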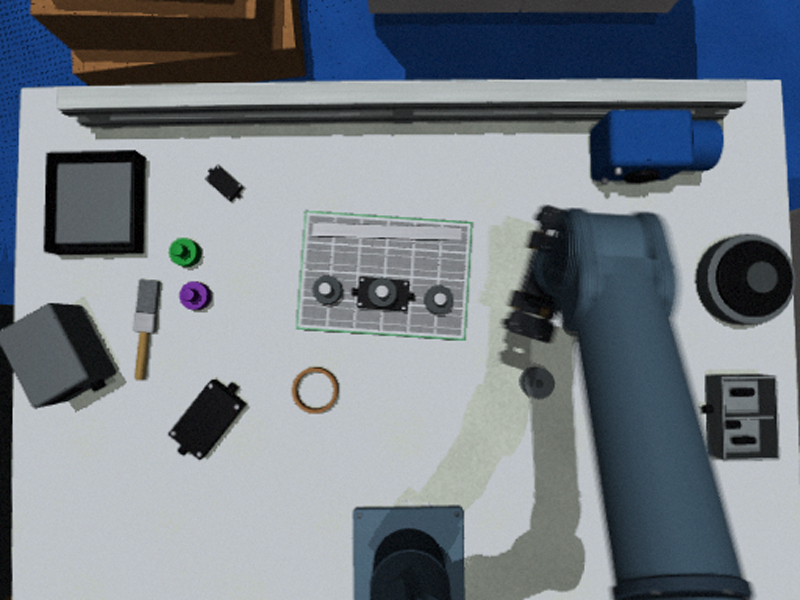

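>>> play_rows --pt "0.6 35 0 20 -0.017 0 0" --pt "0.6 40 0 22 0 0 0" --pt "0.6 40 0 22 0 0 0" --pt "0.6 40 0 22 0 0 0" --pt "0.6 30 0 14 0 0 0" --pt "0.6 10 0 4 0 0 0" --pt "0.6 0 0 0 0 0 0" --pt "0.6 0 0 0 0 0 0" --pt "0.6 0 0 0 0 0 0" --pt "0.6 0 0 0 0 0 0"

```text
time_s: 25.75
ee_pos: [0.57, -0.4307, 0.2362]
tool_rot: [[-0.321, 0.002, 0.947], [-0.947, 0.003, -0.322], [-0.004, -1.0, 0.001]]
force: [-0.5, 0.2, 0.5]
gripper_width: 0.053
```

```bash
python3 - <<'E'
from h import *
s=shot("wrist","w12");delta([.60,-.46,.22],-.33)
E
```

```text
t 25.8 pos [ 0.5702 -0.4304  0.2363] yaw -0.327 F [-0.   0.3  0.5] w 0.0528
shift mm (tool) [18.5 16.3 37.7] turn [-0.0008  0.0031 -0.0041]
```

View pics/w12.png

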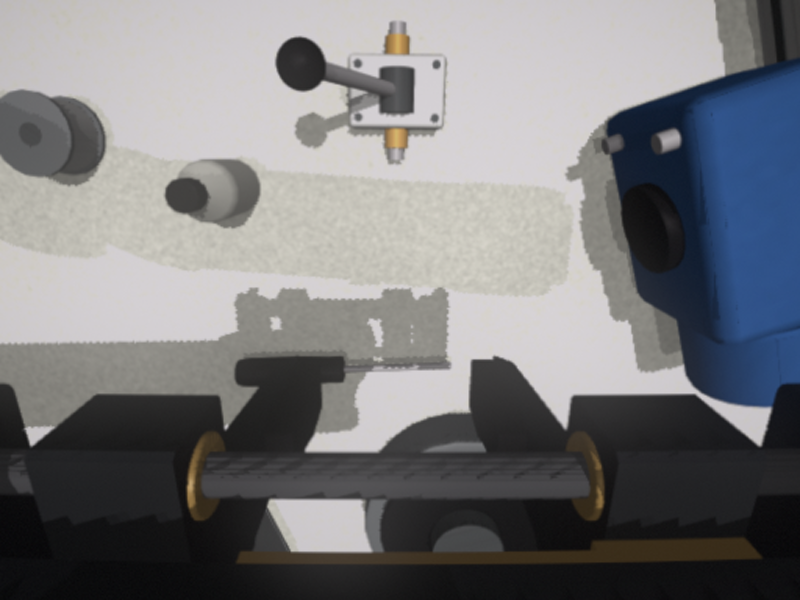

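```bash
python3 - <<'E'
from h import *
s=pickle.load(open("w12.pkl","rb"))
f=lambda L,z:back(s,np.array(L)*.64-.2,z)
P=f([(357,63),(436,64),(437,118),(357,118)],.025);print(P.round(4),P.mean(0))
for a,b in((0,1),(3,2)):
    d=P[b]-P[a];print(np.degrees(np.arctan2(d[1],d[0])))
print("fit",f([(397,28),(396,155)],.0125).round(4))
for z in(.11,.115,.12,.125,.13):print(z,f([(300.5,63.5)],z))
print("bottle top",f([(186,195)],.1),"reel",f([(30,133)],.042),"blue corner at z .1,.15",f([(608,120),(690,95)],.1).round(3))
E
```

```text
[[ 0.5903 -0.2885  0.025 ]
 [ 0.6434 -0.3072  0.025 ]
 [ 0.6333 -0.3422  0.025 ]
 [ 0.5776 -0.3233  0.025 ]] [ 0.61114161 -0.31531128  0.025     ]
-19.370901581828008
-18.720112210004437
fit [[ 0.6255 -0.2735  0.0125]
 [ 0.5964 -0.3572  0.0125]]
0.11 [[ 0.56203803 -0.29541468  0.11      ]]
0.115 [[ 0.5626278  -0.29657193  0.115     ]]
0.12 [[ 0.56321756 -0.29772918  0.12      ]]
0.125 [[ 0.56380733 -0.29888643  0.125     ]]
0.13 [[ 0.56439709 -0.30004368  0.13      ]]
bottle top [[ 0.4672869  -0.33804163  0.1       ]] reel [[ 0.35308466 -0.25663198  0.042     ]] blue corner at z .1,.15 [[ 0.72  -0.378  0.1  ]
 [ 0.769 -0.38   0.1  ]]
```

```bash
python3 - <<'E'
from h import *
D=pickle.load(open("s0.pkl","rb"));t=D["top"]
for p in [(592,180),(600,110),(592,140),(640,182)]:
    print(p,[back(t,[np.array(p)*.64-.2],z)[0].round(3).tolist() for z in (0,.1,.15)])
s=pickle.load(open("w12.pkl","rb"))
for p in [(608,120),(640,300),(690,340),(690,95)]:
    print(p,[back(s,[np.array(p)*.64-.2],z)[0].round(3).tolist() for z in (0,.1,.15)])
delta([.5632,-.2977,.18],-.333)
E
```

```text
(592, 180) [[0.761, -0.386, 0.0], [0.734, -0.351, 0.1], [0.721, -0.333, 0.15]]
(600, 110) [[0.908, -0.409, 0.0], [0.868, -0.371, 0.1], [0.848, -0.352, 0.15]]
(592, 140) [[0.845, -0.389, 0.0], [0.81, -0.353, 0.1], [0.793, -0.335, 0.15]]
(640, 182) [[0.756, -0.486, 0.0], [0.73, -0.441, 0.1], [0.716, -0.419, 0.15]]
(608, 120) [[0.764, -0.385, 0.0], [0.72, -0.378, 0.1], [0.698, -0.375, 0.15]]
(640, 300) [[0.762, -0.542, 0.0], [0.719, -0.494, 0.1], [0.697, -0.47, 0.15]]
(690, 340) [[0.8, -0.596, 0.0], [0.746, -0.534, 0.1], [0.72, -0.503, 0.15]]
(690, 95) [[0.83, -0.387, 0.0], [0.769, -0.38, 0.1], [0.738, -0.376, 0.15]]
t 25.8 pos [ 0.5702 -0.4304  0.2363] yaw -0.327 F [-0.   0.3  0.5] w 0.0528
shift mm (tool) [-123.2   56.8  -49.3] turn [-0.0008  0.0061 -0.0041]
```

>>> play_rows --pt "0.6 -35 10 -14 0 0.006 -0.004" --pt "0.6 -40 15 -16 0 0 0" --pt "0.6 -32 15 -13 0 0 0" --pt "0.6 -12 10 -5 0 0 0" --pt "0.6 0 0 0 0 0 0" --pt "0.6 0 0 0 0 0 0" --pt "0.6 0 0 0 0 0 0" --pt "0.6 0 0 0 0 0 0" --pt "0.6 0 0 0 0 0 0" --pt "0.6 0 0 0 0 0 0"

```text
time_s: 26.8
ee_pos: [0.565, -0.2982, 0.1889]
tool_rot: [[-0.326, 0.007, 0.945], [-0.945, -0.005, -0.326], [0.002, -1.0, 0.008]]
force: [1.0, -0.1, -0.3]
gripper_width: 0.0532
```

```bash
python3 - <<'E'
from h import *
delta([.5632,-.2977,.112],-.333)
E
```

```text
t 26.8 pos [ 0.565  -0.2982  0.1889] yaw -0.332 F [ 1.  -0.1 -0.3] w 0.0532
shift mm (tool) [-0.  76.9 -2.5] turn [-0.0078  0.0006  0.0021]
```

>>> play_rows --pt "0.6 0 10 -2 -0.007 0 0.002" --pt "0.6 0 18 0 0 0 0" --pt "0.6 0 20 0 0 0 0" --pt "0.6 0 15 0 0 0 0" --pt "0.6 0 7 0 0 0 0" --pt "0.6 0 3 0 0 0 0" --pt "0.6 0 0 0 0 0 0" --pt "0.6 0 0 0 0 0 0" --pt "0.6 0 0 0 0 0 0" --pt "0.6 0 0 0 0 0 0"

```text
time_s: 27.8
ee_pos: [0.5636, -0.2999, 0.1128]
tool_rot: [[-0.329, 0.002, 0.944], [-0.944, -0.001, -0.329], [0.001, -1.0, 0.002]]
force: [-0.1, 1.4, 0.5]
gripper_width: 0.0531
```

```bash
python3 - <<'E'
from h import *
shot("wrist","w13");delta([.611,-.3153,.112],-.333)
E
```

```text
t 27.85 pos [ 0.5637 -0.2999  0.1129] yaw -0.335 F [-1.2  0.  -0.5] w 0.0528
shift mm (tool) [-1.1  1.  49.8] turn [-0.0024 -0.0022  0.0006]
```

View pics/w13.png

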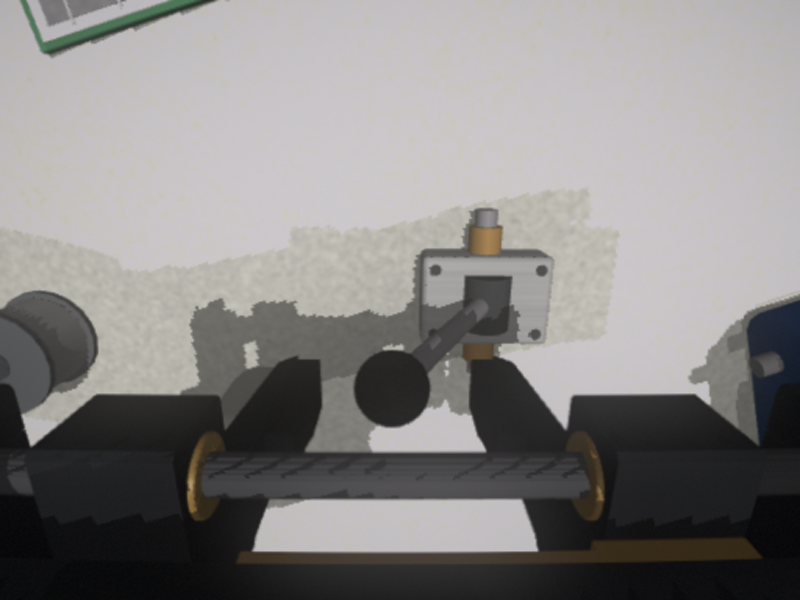

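>>> play_rows --force 15 --pt "0.6 -1 0 6 0 0 0" --pt "0.6 0 0 8 0 0 0" --pt "0.6 0 0 8 0 0 0" --pt "0.6 0 0 8 0 0 0" --pt "0.6 0 0 8 0 0 0" --pt "0.6 0 0 6 0 0 0" --pt "0.6 0 0 4 0 0 0" --pt "0.6 0 0 0 0 0 0" --pt "0.6 0 0 0 0 0 0" --pt "0.6 0 0 0 0 0 0"

```text
time_s: 28.85
ee_pos: [0.614, -0.3162, 0.1132]
tool_rot: [[-0.329, 0.003, 0.944], [-0.944, -0.002, -0.329], [0.001, -1.0, 0.003]]
force: [0.0, -0.4, -0.2]
gripper_width: 0.0527
```

```bash
python3 - <<'E'
from h import *
shot("wrist","w14");delta([.611,-.3153,.112],-.333)
E
```

```text
t 28.9 pos [ 0.614  -0.3162  0.1133] yaw -0.335 F [ 0.2 -0.1 -0.7] w 0.0524
shift mm (tool) [ 0.2  1.3 -3.1] turn [-0.0029 -0.0022  0.0006]
```

View pics/w14.png

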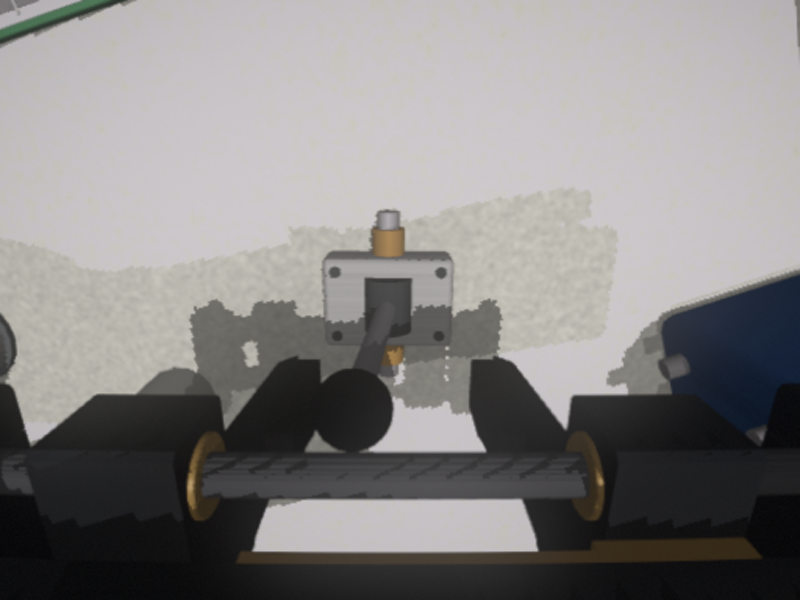

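```bash
python3 - <<'E'
from h import *
s=pickle.load(open("w14.pkl","rb"))
P=back(s,np.array([(335,272),(441,272),(442,336),(337,336)])*.64-.2,.025);print(P.mean(0))
for a,b in((0,1),(3,2)):
    d=P[b]-P[a];print(np.degrees(np.arctan2(d[1],d[0])))
Rz=np.array([.945,-.327]);print("along x",P.mean(0)[:2]@Rz, np.array([.611,-.3153])@Rz, np.array([.614,-.3162])@Rz)
E
```

```text
[ 0.61118009 -0.31574627  0.025     ]
-19.262848477966596
-19.299191182444005
along x 0.6808142187735422 0.6804981 0.6836273999999999
```

>>> play_rows --pt "0.6 0 0 -3 -0.003 0 0" --pt "0.55 0 0 0 0 0 0" --pt "0.5 0 0 0 0 0 0" --pt "0.45 0 0 0 0 0 0" --pt "0.4 0 0 0 0 0 0" --pt "0.35 0 0 0 0 0 0" --pt "0.2 0 0 0 0 0 0" --pt "0.2 0 0 0 0 0 0" --pt "0.2 0 0 0 0 0 0" --pt "0.2 0 0 0 0 0 0"

```text
time_s: 29.9
ee_pos: [0.61, -0.315, 0.1135]
tool_rot: [[-0.329, -0.001, 0.944], [-0.944, -0.0, -0.329], [0.001, -1.0, -0.001]]
force: [-0.8, 1.0, 0.7]
gripper_width: 0.0245
```

```bash
python3 - <<'E'
from h import *
shot("wrist","w15");delta([.6112,-.3157,.112],-.335)
E
```

```text
t 29.95 pos [ 0.61   -0.315   0.1135] yaw -0.335 F [-1.  -0.5  0.6] w 0.0246
shift mm (tool) [0.3 1.5 1.3] turn [ 0.0013 -0.0004  0.0009]
```

View pics/w15.png

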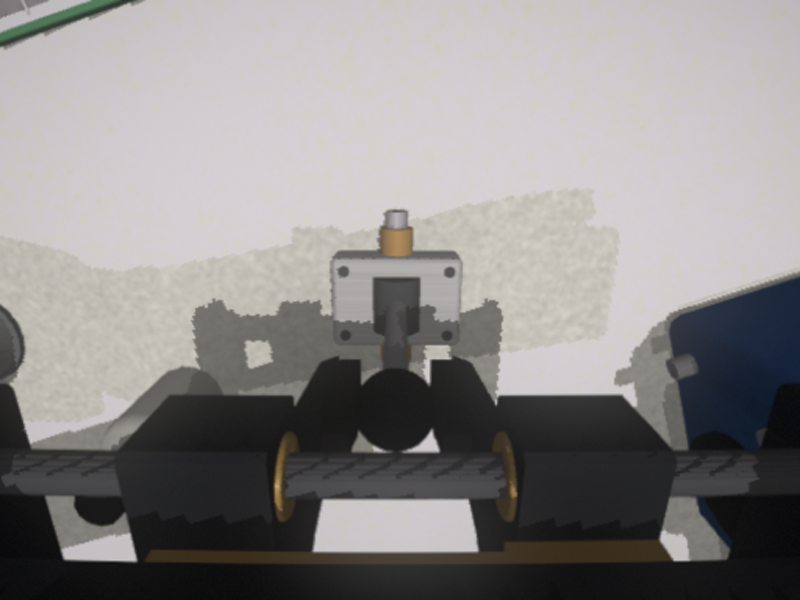

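>>> play_rows --pt "0.2 0 0 1 0 0 0" --pt "0.2 0 0 0 0 0 0" --pt "0.2 0 0 0 0 0 0" --pt "0.2 0 0 0 0 0 0" --pt "0.45 0 0 0 0 0 0" --pt "0.6 0 0 0 0 0 0" --pt "0.6 0 0 0 0 0 0" --pt "0.6 0 -15 0 0 0 0" --pt "0.6 0 -35 0 0 0 0" --pt "0.6 0 -40 0 0 0 0"

```text
time_s: 30.95
ee_pos: [0.6082, -0.3141, 0.2015]
tool_rot: [[-0.328, -0.01, 0.944], [-0.945, 0.004, -0.328], [-0.0, -1.0, -0.011]]
force: [0.7, 0.1, -0.1]
gripper_width: 0.0524
```

>>> play_rows --pt "0.6 20 0 -10 0 0 0" --pt "0.6 40 0 -20 0 0 0" --pt "0.6 40 0 -20 0 0 0" --pt "0.6 30 0 -15 0 0 0" --pt "0.6 10 0 0 0 0 0" --pt "0.6 0 0 0 0 0 0" --pt "0.6 0 0 0 0 0 0" --pt "0.6 0 0 0 0 0 0" --pt "0.6 0 0 0 0 0 0" --pt "0.6 0 0 0 0 0 0"

```text
time_s: 31.95
ee_pos: [0.5103, -0.4235, 0.2184]
tool_rot: [[-0.318, 0.013, 0.948], [-0.948, -0.002, -0.318], [-0.002, -1.0, 0.013]]
force: [0.7, -0.4, -0.1]
gripper_width: 0.0531
```

```bash
python3 - <<'E'
from h import *
shot("wrist","w16");s=shot("scene","s16");t=shot("top","t16");delta([.5702,-.4304,.2363],-.335)
crop(s,170,150,360,300,4,"pics/c16.png");crop(t,185,125,310,225,6,"pics/c17.png")
E
```

```text
t 32.1 pos [ 0.5097 -0.4241  0.2182] yaw -0.324 F [-0.2 -0.   0.3] w 0.0525
shift mm (tool) [-13.3 -17.3  59.6] turn [-0.0123  0.0106 -0.0016]
```

View pics/w16.png

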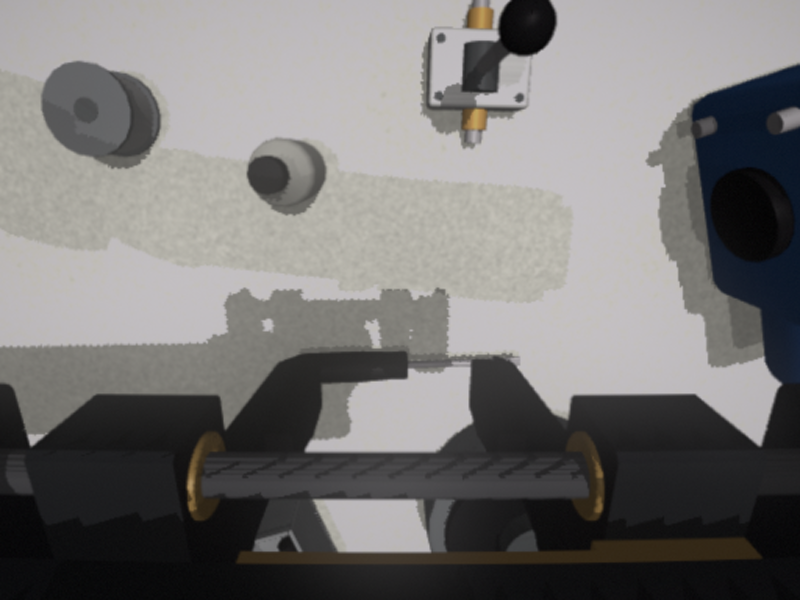

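View pics/c16.png

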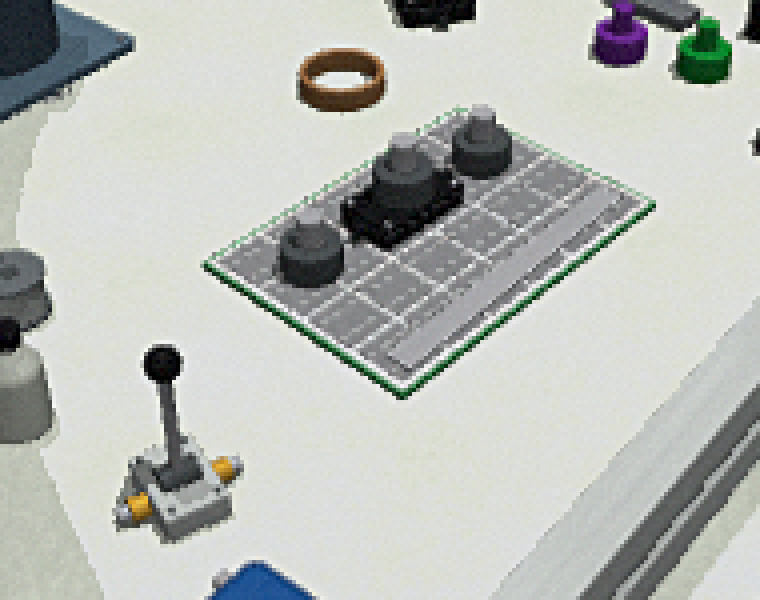

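View pics/c17.png

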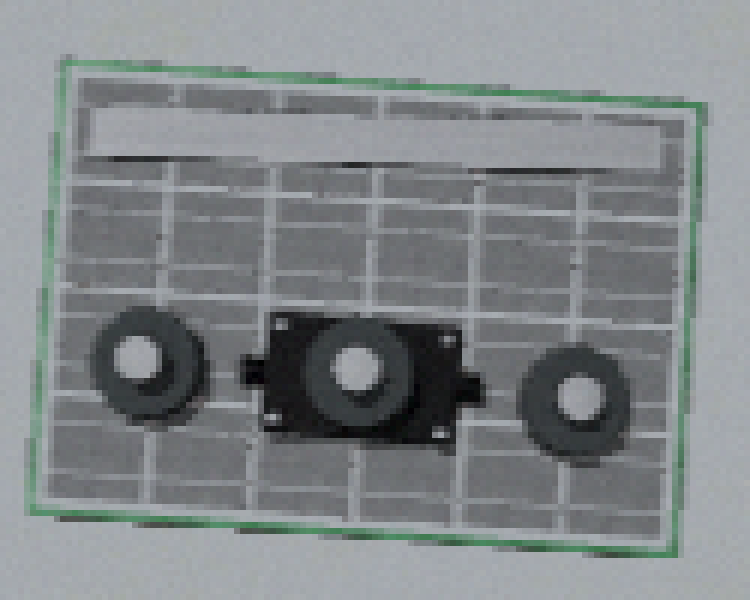

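```bash
python3 - <<'E'
from h import *
w=pickle.load(open("w16.pkl","rb"));t=pickle.load(open("t16.pkl","rb"));s=pickle.load(open("s16.pkl","rb"))
c2=lambda x,y:(x/6+185-.5,y/6+125-.5)
def rel(p):
    d=p[:2]-np.array([.6112,-.3155]);return d@[.945,-.327],d@[.327,.945]
b=back(w,[np.array((527.5,25))*.64-.2],.132)[0];print("wrist ball",b,rel(b))
P=back(w,np.array([(441,38),(521,40),(519,98),(439,96)])*.64-.2,.025);print("base",P.mean(0))
b=back(s,[(162.5/4+170-.5,363/4+150-.5)],.132)[0];print("scene ball",b,rel(b))
g=t["pixels"]; crop(t,335,140,395,220,7,"pics/c18.png")
P=back(t,[c2(281,324),c2(450,341),c2(441,432),c2(273,418)],.030);print("box",P.mean(0).round(4))
print("spare",back(t,[c2(357,369)],.088))
print("W",back(t,[c2(138,358),c2(581,397)],.064))
E
```

```text
wrist ball [ 0.61185038 -0.31550382  0.132     ] (np.float64(0.0006158527363991297), np.float64(0.00020906698413197678))
base [ 0.61067947 -0.31534493  0.025     ]
scene ball [ 0.60938655 -0.31368369  0.132     ] (np.float64(-0.0023076397317468474), np.float64(0.0011234123131250453))
box [0.5313 0.0443 0.03  ]
spare [[0.53223731 0.04469475 0.088     ]]
W [[ 0.54074947  0.1537175   0.064     ]
 [ 0.51859931 -0.0652181   0.064     ]]
```

View pics/c18.png

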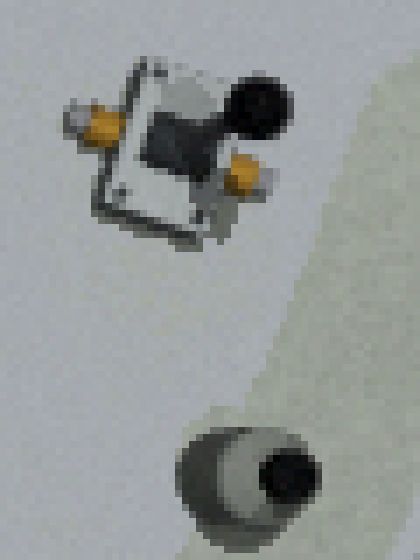

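```bash
python3 -c "
from workcell import arm
print(arm.job_done())"
```

```text
the job is handed in; nothing more can be done
None
```

I did all three steps in the order asked and handed the job in at about 32 s of the 64 s allowed; it reports no verdict.

- **Box:** The middle-sized junction box lies flat on the panel. The last top picture puts it within about 2 mm of the midpoint between the two weights. Its long side is within about 0.3° of their line.
- **Spare weight:** I lowered it onto the box until the load came off the gripper, then released it. It stands upright about 1 mm from the box centre.
- **Lever:** I pushed it up with the fingers, closed on the ball to centre it and let go. The wrist camera puts the ball 0.6 mm from upright and the scene camera 2.3 mm the other way, so it is upright to about 0.02 rad.

**What disagreed:** The cameras differ by about 2 mm on positions, which is within their stated calibration. They put the weights' midpoint 0.8 to 2.4 mm apart along the line between them, so I aimed in between.

**Other checks:** The two panel weights read the same position as before I set the box down. The bystanders in the last pictures look unmoved. The gripper is clear of everything.

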